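Pack up and load a support post

TASK

Pack up the support post: lay all the L-shaped steel packers flat in one pile on its foot plate, each with the stud close in its inner corner and each turned half a turn from the one below so that the pile stays balanced. Then slide the flanged sleeve, flange down, over the stud until it sits on the packers, and slide both bearings over the stud down onto the sleeve, all level and fully home. Leave the screwdriver, the hex key and the pipe nipple alone.

Things in the scene. Friction and masses are not known exactly. Their poses are not given: they have to be found in the camera images.
- post: Fixed support post: dark steel foot plate 110 x 110 x 6 mm on the table with one upright steel stud in its middle, 24 mm in diameter, stud top 106 mm above the table (top 6 mm tapered to 17 mm). Origin: on the stud axis at the underside of the plate, z up along the stud, x and y along the plate's edges. It cannot move.
- packer_a: L-shaped flat steel packer, 104 x 104 mm outside, arms 22 mm wide, 10 mm thick, 0.25 kg (3 or 4 present, alike; absent: None). Origin: underside, middle of the 104 mm square, z up. Arms (mm): x -52 to 52, y -52 to -30; and x -52 to -30, y -52 to 52. Grip across an arm at its free end, at (41, -41) or (-41, 41): there hand and fingers clear the stud.
- packer_a_notch (a point): point in that packer's open inner corner where the stud axis is to come (14 mm from each arm's inner edge, so 2 mm free round the stud), at (-16, -16, 0) mm in its frame
- packer_a_heel (a point): outer corner (heel) of that packer's L, at (-52, -52, 5) mm in its frame
- packer_b: L-shaped flat steel packer, 104 x 104 mm outside, arms 22 mm wide, 10 mm thick, 0.25 kg (3 or 4 present, alike; absent: None). Origin: underside, middle of the 104 mm square, z up. Arms (mm): x -52 to 52, y -52 to -30; and x -52 to -30, y -52 to 52. Grip across an arm at its free end, at (41, -41) or (-41, 41): there hand and fingers clear the stud.
- packer_b_notch (a point): point in that packer's open inner corner where the stud axis is to come (14 mm from each arm's inner edge, so 2 mm free round the stud), at (-16, -16, 0) mm in its frame
- packer_b_heel (a point): outer corner (heel) of that packer's L, at (-52, -52, 5) mm in its frame
- packer_c: L-shaped flat steel packer, 104 x 104 mm outside, arms 22 mm wide, 10 mm thick, 0.25 kg (3 or 4 present, alike; absent: None). Origin: underside, middle of the 104 mm square, z up. Arms (mm): x -52 to 52, y -52 to -30; and x -52 to -30, y -52 to 52. Grip across an arm at its free end, at (41, -41) or (-41, 41): there hand and fingers clear the stud.
- packer_c_notch (a point): point in that packer's open inner corner where the stud axis is to come (14 mm from each arm's inner edge, so 2 mm free round the stud), at (-16, -16, 0) mm in its frame
- packer_c_heel (a point): outer corner (heel) of that packer's L, at (-52, -52, 5) mm in its frame
- packer_d: L-shaped flat steel packer, 104 x 104 mm outside, arms 22 mm wide, 10 mm thick, 0.25 kg (3 or 4 present, alike; absent: None). Origin: underside, middle of the 104 mm square, z up. Arms (mm): x -52 to 52, y -52 to -30; and x -52 to -30, y -52 to 52. Grip across an arm at its free end, at (41, -41) or (-41, 41): there hand and fingers clear the stud.
- packer_d_notch (a point): point in that packer's open inner corner where the stud axis is to come (14 mm from each arm's inner edge, so 2 mm free round the stud), at (-16, -16, 0) mm in its frame
- packer_d_heel (a point): outer corner (heel) of that packer's L, at (-52, -52, 5) mm in its frame
- sleeve: Brass-coloured flanged sleeve standing flange down on the table: flange 70 mm in diameter and 8 mm thick at the bottom, above it a tube 40 mm in diameter up to 30 mm total height, bore 27 mm right through; 0.14 to 0.28 kg. Origin: centre of the underside, z up along the bore. Grip the tube.
- bearing_a: Ball bearing lying flat, 62 mm outer diameter, 16 mm thick, bore about 28 mm free, 0.2 kg (two alike). Origin: centre of the underside, z up along the bore.
- bearing_b: Ball bearing lying flat, 62 mm outer diameter, 16 mm thick, bore about 28 mm free, 0.2 kg (two alike). Origin: centre of the underside, z up along the bore.
- screwdriver: bystander: screwdriver with blue handle lying in front of the post, 165 x 48 x 21 mm, origin at the middle of its underside, length along its x
- hexkey: bystander: black bent hex key lying behind the post, 137 x 42 x 8 mm, origin at the middle of its underside, length along its x
- nipple: bystander: light grey threaded pipe nipple with a hexagon in the middle, standing on end at the back, 31 mm across, 44 mm high, origin at the centre of its underside

How it is judged:
On the way, in this order (a step that is already met when the one before it is completed fails the run):
1. all packers lie level round the stud in one pile, neighbours turned half a turn from each other (horizontal distance between each of packer_a_notch, packer_b_notch, packer_c_notch, packer_d_notch and post below 0.012 m and angle between each of packer_a, packer_b, packer_c, packer_d's own z axis and vertical below 0.06 rad and (z of packer_a in the frame of packer_b above 0.016 m or z of packer_a in the frame of packer_b below -0.016 m or horizontal distance between packer_a_heel and packer_b_heel above 0.085 m) and (z of packer_a in the frame of packer_c above 0.016 m or z of packer_a in the frame of packer_c below -0.016 m or horizontal distance between packer_a_heel and packer_c_heel above 0.085 m) and (z of packer_a in the frame of packer_d above 0.016 m or z of packer_a in the frame of packer_d below -0.016 m or horizontal distance between packer_a_heel and packer_d_heel above 0.085 m) and (z of packer_b in the frame of packer_c above 0.016 m or z of packer_b in the frame of packer_c below -0.016 m or horizontal distance between packer_b_heel and packer_c_heel above 0.085 m) and (z of packer_b in the frame of packer_d above 0.016 m or z of packer_b in the frame of packer_d below -0.016 m or horizontal distance between packer_b_heel and packer_d_heel above 0.085 m) and (z of packer_c in the frame of packer_d above 0.016 m or z of packer_c in the frame of packer_d below -0.016 m or horizontal distance between packer_c_heel and packer_d_heel above 0.085 m)), for 0.2 s.
2. the sleeve is on the stud and sits on the top packer (all of step 1 and horizontal distance between sleeve and post below 0.005 m and angle between sleeve's own z axis and vertical below 0.06 rad and z of sleeve in the frame of packer_a above 0.007 m and z of sleeve in the frame of packer_b above 0.007 m and z of sleeve in the frame of packer_c above 0.007 m and z of sleeve in the frame of packer_d above 0.007 m and (z of sleeve in the frame of packer_a below 0.0135 m or z of sleeve in the frame of packer_b below 0.0135 m or z of sleeve in the frame of packer_c below 0.0135 m or z of sleeve in the frame of packer_d below 0.0135 m)), for 0.2 s.
At the end, for the whole second after the job is handed in: All packers present lie level (0.06 rad), notch points within 12 mm of the stud axis, heels of neighbours over 85 mm apart; sleeve (within 5 mm of the axis) rests level on the top packer; both bearings (within 6 mm) lie level on the sleeve, one on the other; all at rest (all of step 2 and horizontal distance between each of bearing_a, bearing_b and post below 0.006 m and angle between each of bearing_a, bearing_b's own z axis and vertical below 0.06 rad and z of bearing_a in the frame of sleeve between 0.027 and 0.05 m and z of bearing_b in the frame of sleeve between 0.027 and 0.05 m and linear speed of each of packer_a, packer_b, packer_c, packer_d, bearing_a, bearing_b, sleeve below 0.03 m/s); the robot touches nothing.
It fails at once if the screwdriver is moved more than 40 mm or tipped over (distance of screwdriver from where it was at the start of the episode above 0.04 m or angle between screwdriver's own z axis and vertical above 0.6 rad).
It fails at once if the hex key is moved more than 40 mm or tipped over (distance of hexkey from where it was at the start of the episode above 0.04 m or angle between hexkey's own z axis and vertical above 0.6 rad).
It fails at once if the pipe nipple is moved more than 40 mm or tipped over (distance of nipple from where it was at the start of the episode above 0.04 m or angle between nipple's own z axis and vertical above 0.6 rad).
Of packer_a, packer_b, packer_c, packer_d only 3 to 4 are there at a start; the rules pass over those that are not, and their reading is None.
At some moment in a run one of packer_a, packer_b, packer_c, packer_d, bearing_a, bearing_b may be knocked a few centimetres aside while the robot is not near it.
Once in a run the grip may slacken for a moment while it holds something.
It also fails if it takes over 208 s, if anything falls off the work surface, if the arm or the gripper's body presses on something with over 40 N, if the wrist force passes 120 N, or if a joint passes its speed limit or range.

ROBOT

A 6-joint arm with a two-finger parallel gripper is mounted at the origin on a cart in front of the work surface, level with it; the furniture and walls round the work are solid. World frame = base frame: x ahead of the robot, y to its left, z up, the work surface at z = 0. Lengths are in m, angles in rad, forces in N, time in s.
With the tool pointing down it reaches from about 0.275 to 0.75 m from the base axis. Payload 10.2 kg.
Tool frame: the origin (TCP) lies midway between the tips of the shut fingers; the grasp point (between the pads) lies 19 mm behind it (env.hold_point_z is the distance from the TCP to the grasp point, in m); x points along the fingers, z is the direction in which the jaws open and shut, and the axes are right-handed (so a half turn about x gives the same grasp; the last joint's range is limited). The gripper opens to 85 mm and grips with 20 to 120 N. Pads are 22 mm wide; open, the fingers measure 114 mm over their backs; the gripper's body (76 mm by 85 mm) begins 54 mm behind the grasp point. The pads swing forward as they close: fully open they stand 13 mm farther back than shut.
Start: joints at [1.038, 0.313, 1.498, -0, 1.331, -0.223], TCP at [0.16, 0.5, 0.2] pointing down, gripper open.
Joint ranges: [-2.94, 2.94], [-0.97, 2.17], [0.19, 2.56], [-1.23, 4.37], [0.02, 3.11], [-2.88, 2.88]. Speed limits (rad/s): [2.39, 2.39, 3.01, 3.14, 3.14, 3.14].

INTERFACE

Orientations are given as a unit quaternion [x, y, z, w].
In Python, from bench import env, kinematics, monitor, eyes, job gives the robot as it stands. The module is installed in compiled form; this text tells all that it offers. Calls block until the motion is done:
- env.reach(position, orientation): joint-space move of the TCP to a pose.
- env.movel(position, velocity=0.15, frame=None, guard=None): straight line of the TCP; frame=None keeps the orientation; velocity is the mean speed in m/s. With guard (N) it stops when the force on the tool has changed by that much, and returns True; else False.
- env.set_joints(angles): joint-space move.
- env.release() and env.close_gripper(effort=None): open the fingers fully, or close them until they stop; effort is the grip in N (None keeps the last).
- env.hold(seconds).
- kinematics.ik(position, orientation): joint angles nearest the present ones, or None.
- monitor.sense(): the state.
- eyes.grab_frame(name): name is "scene" or "top"; returns a dict with "frame" (480x640x3 uint8, red, green, blue), "mtx" (3x3 intrinsics, pixels), "view" (4x4, takes a point from world to camera coordinates). Camera axes: x right, y down, z forward; pixel columns grow to the right and rows downward; lengths in m; the calibration is good to about 2 mm. A picture is of the moment at which its call begins. There is no depth.
A pose or a line that the arm cannot do raises env.MotionError and nothing moves.
- job.hand_in(): hands the job in, once; it reports no verdict.
The state is a dict: "clock": time; "joints": joint angles; "qvel": joint speeds; "joint_efforts": joint torques, N m; "position": TCP position; "ee_rot": TCP orientation; "contact_force": force on the tool from outside, world axes, zero at the start; "ft_torque": the same for the moment, N m; "finger_gap": opening from 0.0 (shut) to 1.0 (fully open).
Only numpy, scipy, OpenCV 4.12 (cv2) and the standard library are available. Lean on these libraries where they do the work, as an engineer would, in place of code of your own. Each camera call takes 0.05 s, during which the arm holds its last target.

## Working session

There is one attempt and no reset: what is moved stays moved. The work goes in short steps, each a Python script; the robot and the scene stay as the last script left them, time stands still between calls to the robot, and variables do not carry over. Pictures are saved under pics/ and viewed, and the job is handed in when it is done.

```bash
mkdir -p pics; ls
python3 - <<'E'
from bench import env,kinematics,monitor,eyes
import cv2
for n in("scene","top"):
    f=eyes.grab_frame(n); cv2.imwrite(f"pics/{n}0.png",f["frame"][:,:,::-1]); print(n,f["mtx"].tolist(),f["view"].round(4).tolist())
s=monitor.sense(); print(s); print(env.hold_point_z)
E
```

```text
pics
scene [[441.3039955988965, 0.0, 326.6336478968486], [0.0, 441.3039955988965, 238.97087010374307], [0.0, 0.0, 1.0]] [[0.5432, -0.8395, 0.0142, -0.34], [-0.5164, -0.3474, -0.7827, 0.3373], [0.662, 0.4178, -0.6222, 0.5914], [0.0, 0.0, 0.0, 1.0]]
top [[492.21449278523596, 0.0, 323.61102180980515], [0.0, 492.21449278523596, 242.0769618392026], [0.0, 0.0, 1.0]] [[0.0123, -0.9998, -0.0186, -0.0077], [-0.9885, -0.0094, -0.1511, 0.5886], [0.1509, 0.0202, -0.9883, 0.8711], [0.0, 0.0, 0.0, 1.0]]
{'clock': 0.1, 'joints': array([ 1.03759593e+00,  3.13389250e-01,  1.49833895e+00, -1.66840899e-05,
        1.33100023e+00, -2.23408031e-01]), 'qvel': array([-0.00047721, -0.00042974, -0.00365325, -0.00119663, -0.00066871,
        0.00054344]), 'joint_efforts': array([ 4.43300392e-03, -4.12900150e+01, -2.60140818e+01, -1.27216376e-04,
        3.05332847e-03, -1.49305635e-05]), 'position': array([0.15993791, 0.49977456, 0.19940312]), 'ee_rot': array([-0.41704034,  0.57151809,  0.41671183,  0.57078515]), 'contact_force': array([-0.71713984, -0.6221155 , -0.21043242]), 'ft_torque': array([-0.00203353,  0.024437  ,  0.02849222]), 'finger_gap': 1.0013815466794431}
0.0187
```

View pics/scene0.png

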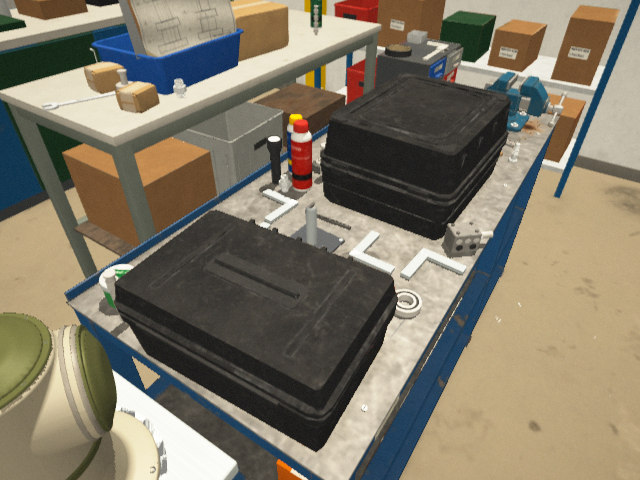

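View pics/top0.png

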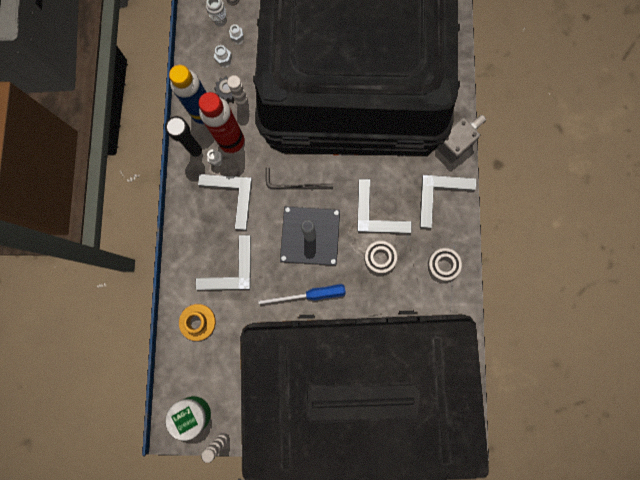

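The top view shows four L-packers (left pair around (230,200) and (230,265), right pair around (380,210) and (445,200)). The post stud top is near (308,227), the sleeve at (197,322) and the bearings at (381,257) and (445,264). Tall black cases stand in front and behind.

```bash
cat > h.py <<'E'
import numpy as np,cv2
from bench import env,kinematics,monitor,eyes,job
def shot(n): 
    f=eyes.grab_frame(n); return f
def ray(f,u,v):
    R=f["view"][:3,:3];t=f["view"][:3,3]; d=R.T@np.linalg.inv(f["mtx"])@[u,v,1.]; return -R.T@t,d
def onz(f,u,v,z):
    c,d=ray(f,u,v); return c+d*(z-c[2])/d[2]
def proj(f,P):
    P=np.atleast_2d(P); q=P@f["view"][:3,:3].T+f["view"][:3,3]; q=q@f["mtx"].T; return q[:,:2]/q[:,2:]
def tri(f1,p1,f2,p2):
    c1,d1=ray(f1,*p1);c2,d2=ray(f2,*p2)
    A=np.stack([d1,-d2],1); s=np.linalg.lstsq(A,c2-c1,rcond=None)[0]
    a=c1+d1*s[0];b=c2+d2*s[1]; return (a+b)/2,np.linalg.norm(a-b)
def crop(f,x0,y0,x1,y1,k,name):
    im=f["frame"][y0:y1,x0:x1,::-1]; cv2.imwrite(f"pics/{name}.png",cv2.resize(im,None,fx=k,fy=k,interpolation=cv2.INTER_CUBIC))
E
python3 - <<'E'
from h import *
t=shot("top");s=shot("scene")
for f in(t,s): print(ray(f,320,240)[0])
crop(t,170,150,370,300,4,"t_l");crop(t,340,150,500,290,5,"t_r");crop(s,230,170,470,330,3,"s_c");crop(t,160,280,360,350,4,"t_s")
for n,p in dict(post=(308,237),sl=(197,322),b1=(381,257),b2=(445,264)).items(): print(n,onz(t,*p,0.006))
E
```

```text
[ 0.45050258 -0.01980491  0.94975836]
[-0.03263566 -0.41534078  0.63678892]
post [0.60428671 0.02996489 0.006     ]
sl [0.43853476 0.23842675 0.006     ]
b1 [ 0.56655715 -0.11146651  0.006     ]
b2 [ 0.55427201 -0.23389907  0.006     ]
```

View pics/t_l.png

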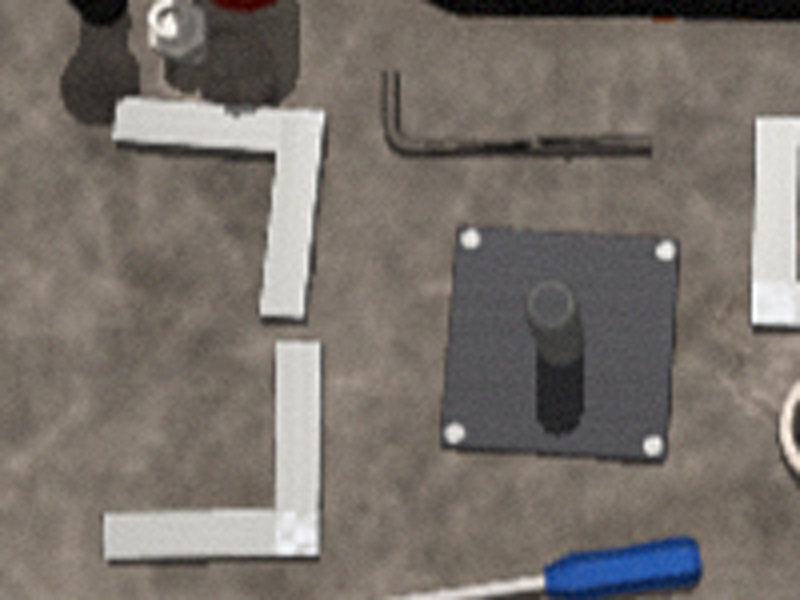

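View pics/t_r.png

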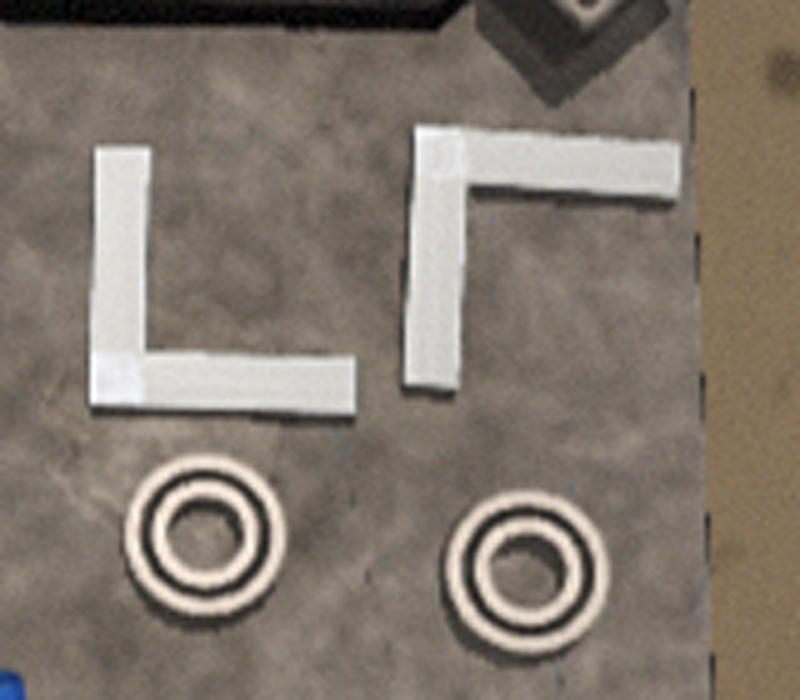

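View pics/s_c.png

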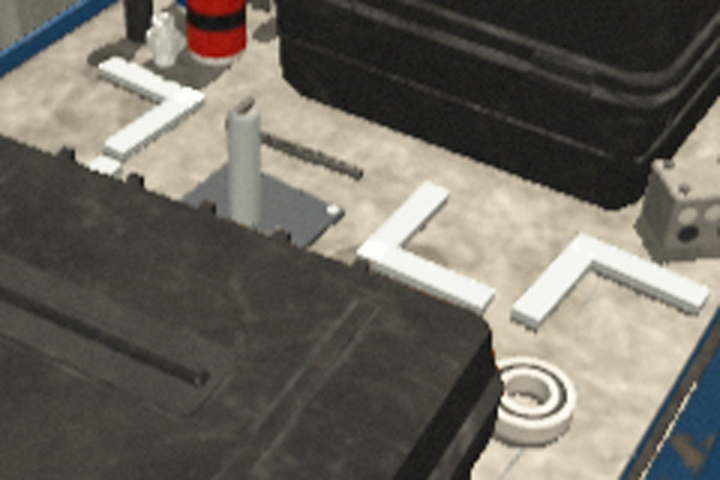

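View pics/t_s.png

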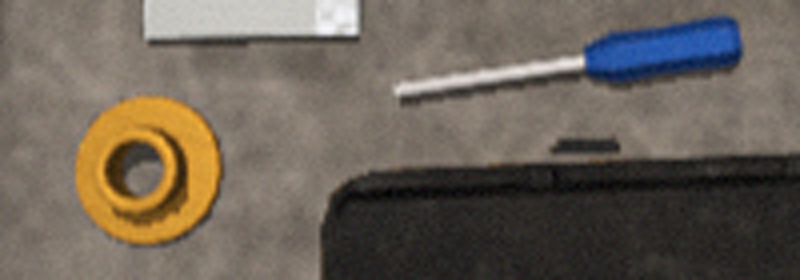

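```bash
cat > fit.py <<'E'
from h import *
from scipy.optimize import minimize
def px(x,y,k,x0,y0): return ((x+.5)/k-.5+x0,(y+.5)/k-.5+y0)
L=np.array([[-52,-52],[52,-52],[52,-30],[-30,-30],[-30,52],[-52,52]])/1000.
def world(p,pts): 
    c,s=np.cos(p[2]),np.sin(p[2]); return pts@np.array([[c,s],[-s,c]])+p[:2]
def render(f,p,z0,z1,roi,k=6):
    x0,y0,x1,y1=roi; m=np.zeros(((y1-y0)*k,(x1-x0)*k),np.uint8)
    w=world(p,L); 
    P=[proj(f,np.c_[w,np.full(6,z)]) for z in(z0,z1)]
    g=lambda q:np.round(((q-[x0,y0]+.5)*k-.5)*16).astype(np.int32)
    cv2.fillPoly(m,[g(P[1])],255,shift=4)
    for i in range(6):
        j=(i+1)%6; cv2.fillPoly(m,[g(np.array([P[0][i],P[0][j],P[1][j],P[1][i]]))],255,shift=4) if 0 else None
    return cv2.resize(m,(x1-x0,y1-y0),interpolation=cv2.INTER_AREA)/255.
def white(f,roi):
    x0,y0,x1,y1=roi; g=f["frame"][y0:y1,x0:x1].astype(float); mn=g.min(2)
    return np.clip((mn-120)/(195-120),0,1)   # soft: floor ~110, packer ~215
def fitL(f,p0,z,mask=None,pad=8):
    q=proj(f,np.c_[world(p0,L),np.full(6,z+.01)]); 
    x0,y0=np.floor(q.min(0)-pad).astype(int); x1,y1=np.ceil(q.max(0)+pad).astype(int)
    roi=(max(x0,0),max(y0,0),min(x1,640),min(y1,480)); W=white(f,roi)
    wt=np.ones_like(W)
    # ignore whites far from model
    wt=cv2.dilate((render(f,p0,z,z+.01,roi)>0).astype(np.uint8),np.ones((11,11)))
    if mask is not None: wt=wt*mask[roi[1]:roi[3],roi[0]:roi[2]]
    cost=lambda p:(wt*np.abs(render(f,p,z,z+.01,roi)-W)).sum()
    best=None
    for dz in((0,0,0),(.002,.002,.02),(-.002,.001,-.02)):
        r=minimize(cost,p0+np.array(dz),method="Nelder-Mead",options=dict(initial_simplex=np.array(p0)+np.array(dz)+np.array([[0,0,0],[.004,0,0],[0,.004,0],[0,0,.05]]),xatol=1e-5,fatol=1e-2))
        if best is None or r.fun<best.fun: best=r
    return best.x,best.fun
def kabsch(w):
    a=L-L.mean(0);b=w-w.mean(0); th=np.arctan2((a[:,0]*b[:,1]-a[:,1]*b[:,0]).sum(),(a*b).sum())
    p=np.array([0,0,th]); p[:2]=w.mean(0)-world(p,L).mean(0); return p,np.abs(world(p,L)-w).max()
def circ(f,lo,hi,roi): pass
E
python3 - <<'E'
from fit import *
t=shot("top")
# corner lists in order heel, +x end outer, +x end inner, inner, +y end inner, +y end outer
raw={1:(4,170,150,[(325,111),(121,97),(113,141),(275,152),(260,318),(305,320)]),
2:(4,170,150,[(320,557),(104,560),(104,515),(275,512),(277,341),(321,341)]),
3:(5,340,150,[(90,406),(95,147),(151,147),(147,352),(356,355),(355,413)]),
4:(5,340,150,[(415,125),(681,143),(680,199),(466,186),(458,391),(403,387)])}
for n,(k,x0,y0,pts) in raw.items():
    w=np.array([onz(t,*px(x,y,k,x0,y0),.01)[:2] for x,y in pts])
    best=min((kabsch(np.roll(w if fl==0 else w[[0,5,4,3,2,1]],0,0)) for fl in(0,1)),key=lambda r:r[1])
    p,e=best; q,c=fitL(t,p,0.0); print(n,p.round(4),e.round(4),'fit',q.round(4),round(c,1))
c=np.array([onz(t,*px(x,y,4,170,150),.006) for x,y in((460,226),(679,240),(664,462),(442,447))])
print('plate',c.mean(0),[np.linalg.norm(c[i]-c[i-1]).round(4) for i in range(4)],'yaw',np.arctan2(*(c[0]-c[3])[1::-1]))
print('stud top',onz(t,*px(551,305,4,170,150),.106))
s=shot("scene")
print('studtop tri',tri(t,px(551,305,4,170,150),s,px(243,104,3,230,170)))
for a,b in (((90,406),(360,250)),((355,413),(487,310)),((95,147),(426,181)),((415,125),(584,234)),((681,143),(709,293))): print(tri(t,px(*a,5,340,150),s,px(*b,3,230,170)))
E
```

```text
1 [0.6727 0.1995 1.5042] 0.0014 fit [0.6739 0.2003 1.5113] 84.7
2 [0.553  0.1929 0.03  ] 0.0007 fit [0.5539 0.1937 0.0224] 83.5
3 [ 0.6678 -0.1185 -1.5896] 0.0011 fit [ 0.6681 -0.1183 -1.5958] 70.1
4 [ 0.6742 -0.2419  3.0797] 0.0008 fit [ 0.6752 -0.2416  3.0767] 62.4
plate [0.60762594 0.02630272 0.006     ] [np.float64(0.1094), np.float64(0.1078), np.float64(0.1094), np.float64(0.1074)] yaw -0.05532057470209346
stud top [0.60764097 0.02611945 0.106     ]
studtop tri (array([0.60530618, 0.02695565, 0.11330502]), np.float64(0.003136223364360877))
(array([ 0.6158958 , -0.06595829,  0.0147308 ]), np.float64(0.00013862087292439807))
(array([ 0.61531271, -0.16893009,  0.00894453]), np.float64(0.0008973972600130194))
(array([ 0.71841007, -0.0666759 ,  0.01353094]), np.float64(0.002530859383656224))
(array([ 0.72973241, -0.19324797,  0.01042563]), np.float64(0.00046395711653902407))
(array([ 0.72215825, -0.29491366,  0.00889482]), np.float64(0.005745904413206527))
```

Run:
```python
from fit import *
t=shot("top");s=shot("scene")
for n,a,b in (("front L",(247,325),(213,213)),("front R",(473,318),(394,284)),("near L",(240,478),(120,283)),("rear R",(452,122),(435,180)),("rear L",(258,105),(330,128)),("mount",(482,120),(488,237)),("blackbottle",(177,124),(272,142)),("red",(208,100),(299,124))):
    print(n,tri(t,a,s,b))
for roll in range(8):
  pass
from scipy.spatial.transform import Rotation as R
s=monitor.sense(); M=R.from_quat(s["ee_rot"]).as_matrix(); print(M.round(3))
```

```text
front L (array([0.43142142, 0.12279074, 0.15428825]), np.float64(0.015095000939775725))
front R (array([ 0.45062325, -0.24086075,  0.15044309]), np.float64(0.005968095590515776))
near L (array([0.20866126, 0.11755294, 0.15431045]), np.float64(0.00638026113915474))
rear R (array([ 0.75791201, -0.19598912,  0.17859351]), np.float64(0.035895509583880394))
rear L (array([0.79095458, 0.10321803, 0.19583537]), np.float64(0.0042156358533172195))
mount (array([ 0.83577466, -0.30581702,  0.02234954]), np.float64(0.008406377077279842))
blackbottle (array([0.7841426 , 0.26630122, 0.11810436]), np.float64(0.01245653777622108))
red (array([0.80311187, 0.19451715, 0.17894352]), np.float64(0.007969933103581458))
[[-0.    -0.952  0.305]
 [-0.     0.305  0.952]
 [-1.     0.    -0.   ]]
```

```bash
cat > act.py <<'E'
from fit import *
from scipy.spatial.transform import Rotation as R
POST=np.array([.6076,.0262])
def quat(a):
    z=np.array([np.cos(a),np.sin(a),0]);x=np.array([0,0,-1.]);y=np.cross(z,x)
    return R.from_matrix(np.stack([x,y,z],1)).as_quat()
def rot(a): c,s=np.cos(a),np.sin(a); return np.array([[c,-s],[s,c]])
EL={1:(np.array([.041,-.041]),np.pi/2),2:(np.array([-.041,.041]),0.)}  # grip point, jaw angle in packer frame
def grip_of(p,e): g,a=EL[e]; return p[:2]+rot(p[2])@g, p[2]+a
def place_pose(yaw,clr=.0012):
    n=np.array([-.016+clr,-.016+clr]); return np.r_[POST-rot(yaw)@n,yaw]   # clr>0: notch further out => more play
def ok(xy,z,a): return kinematics.ik([*xy,z],quat(a))
def flips(pick,place,zp=.14,zq=.14):
    "choose flip; pick=(xy,a) place=(xy,a)"
    j0=monitor.sense()["joints"]; out=[]
    for f in(0,np.pi,-np.pi):
        A=ok(pick[0],zp,pick[1]+f);B=ok(place[0],zq,place[1]+f)
        if A is None or B is None: continue
        out.append((np.abs(np.asarray(A)-j0).max()+1.5*np.abs(np.asarray(A)-B).max(),f,np.asarray(A).round(2),np.asarray(B).round(2)))
    return sorted(out,key=lambda r:r[0])
def st(msg=""):
    s=monitor.sense(); print(msg,'t',round(s["clock"],2),'p',s["position"].round(4),'gap',round(s["finger_gap"],3),'F',s["contact_force"].round(1)); return s
def save(n,name): f=shot(n); cv2.imwrite(f"pics/{name}.png",f["frame"][:,:,::-1]); return f
E
python3 - <<'E'
from act import *
P={1:[.6739,.2003,1.5113],2:[.5539,.1937,.0224],3:[.6681,-.1183,-1.5958],4:[.6752,-.2416,3.0767]}
P={k:np.array(v) for k,v in P.items()}
h=np.pi/2
for n,e,y in((3,1,-h),(1,2,h),(2,1,-h),(4,1,h)):
    q=place_pose(y); pk=grip_of(P[n],e);pl=grip_of(q,e); dy=(y-P[n][2]+np.pi)%(2*np.pi)-np.pi
    pl=(pl[0],pk[1]+dy)
    print(n,pk,pl)
    for o in flips(pk,pl): print('  ',o)
    for o in flips(pk,pl,.002,.01)[:1]: print('  low',o)
E
```

```text
3 (array([ 0.62608777, -0.15826214]), np.float64(-0.02500367320510355)) (array([ 0.5814, -0.0296]), np.float64(0.0))
   (np.float64(1.8068910680306671), 0, array([-0.43,  0.63,  1.18, -0.  ,  1.34, -0.4 ]), array([-0.25,  0.49,  1.4 , -0.  ,  1.25, -0.25]))
  low (np.float64(1.7955205449785536), 0, array([-0.43,  0.77,  1.3 , -0.  ,  1.06, -0.4 ]), array([-0.25,  0.64,  1.52, -0.  ,  0.97, -0.25]))
1 (array([0.63053463, 0.16181046]), np.float64(1.5113)) (array([0.5518, 0.    ]), np.float64(1.5707963267948963))
   (np.float64(1.7344670653960919), 0, array([ 0.07,  0.64,  1.16, -0.  ,  1.35, -1.44]), array([-0.21,  0.42,  1.5 , -0.  ,  1.22, -1.78]))
   (np.float64(2.443392274811089), 3.141592653589793, array([ 0.07,  0.64,  1.16, -0.  ,  1.35,  1.7 ]), array([-0.21,  0.42,  1.5 , -0.  ,  1.22,  1.36]))
   (np.float64(2.443392274811089), -3.141592653589793, array([ 0.07,  0.64,  1.16, -0.  ,  1.35,  1.7 ]), array([-0.21,  0.42,  1.5 , -0.  ,  1.22,  1.36]))
  low (np.float64(1.7314863200518058), 0, array([ 0.07,  0.78,  1.28, -0.  ,  1.07, -1.44]), array([-0.21,  0.59,  1.62, -0.  ,  0
[... 311 characters left out ...]
rray([ 0.06,  0.72,  1.41, -0.  ,  1.01, -1.53]), array([-0.25,  0.64,  1.52, -0.  ,  0.97, -0.25]))
4 (array([ 0.63694503, -0.19802756]), np.float64(4.647496326794897)) (array([0.6338, 0.082 ]), np.float64(3.1415926535897936))
   (np.float64(4.651576318146931), -3.141592653589793, array([-0.48,  0.68,  1.09, -0.  ,  1.37, -1.98]), array([-0.05,  0.61,  1.2 , -0.  ,  1.33, -0.05]))
   (np.float64(4.651576318146933), 3.141592653589793, array([-0.48,  0.68,  1.09, -0.  ,  1.37, -1.98]), array([-0.05,  0.61,  1.2 , -0.  ,  1.33, -0.05]))
  low (np.float64(4.651576318146932), -3.141592653589793, array([-0.48,  0.81,  1.22, -0.  ,  1.1 , -1.98]), array([-0.05,  0.75,  1.32, -0.  ,  1.07, -0.05]))
```

```bash
cat >> act.py <<'E'
def pick(xy,a,z,eff=100,hover=.14,zl=None):
    env.reach([*xy,hover],quat(a)); 
    env.movel([*xy,z+.015],velocity=.2)
    hit=env.movel([*xy,z],velocity=.05,guard=15); 
    env.close_gripper(eff); st(f"closed hit={hit}")
E
python3 - <<'E'
from act import *
t=shot("top"); p,c=fitL(t,np.array([.6681,-.1183,-1.5958]),0); print(p,c)
st(); env.movel([.16,.5,.30],velocity=.3)
xy,a=grip_of(p,1)
env.reach([*xy,.25],quat(a)); st("hover")
pick(xy,a,.0015)
t=save("top","g3");
E
```

```text
[ 0.66820243 -0.1182782  -1.59861947] 70.96235294117648
 t 0.45 p [0.16   0.5    0.1998] gap 1.0 F [-0.5 -0.   0.4]
hover t 3.77 p [ 0.6263 -0.1573  0.2502] gap 1.0 F [0.6 0.2 0.8]
closed hit=False t 6.28 p [ 0.6261 -0.1581  0.0015] gap -0.003 F [-0.4  0.3  1.3]
```

View pics/g3.png

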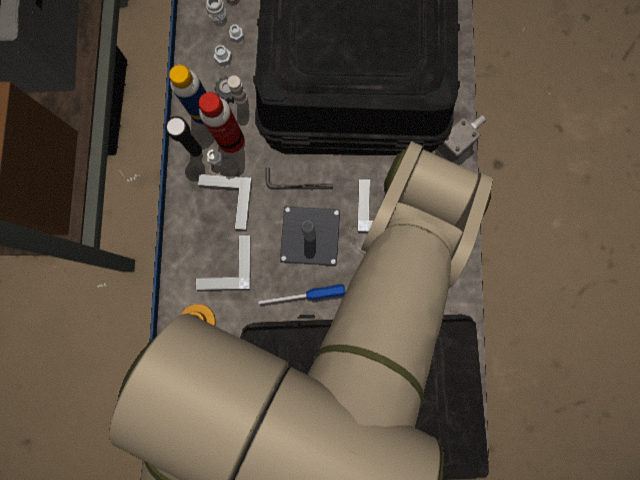

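The gripper closed on nothing. I'll check the other view.

Run:
```python
from act import *
s=shot("scene"); crop(s,270,150,470,300,4,"g3s")
```

```text
(no output)
```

View pics/g3s.png

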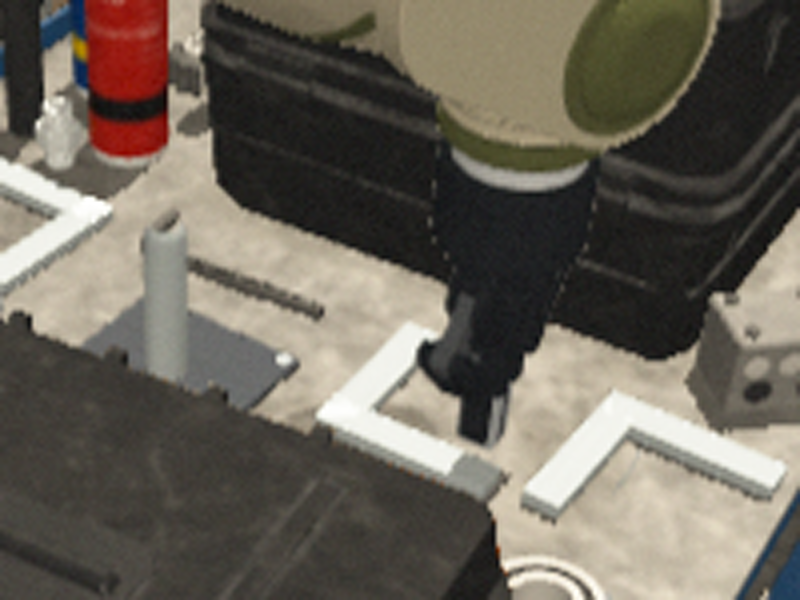

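Run:
```python
from act import *
s=shot("scene");q=st()
print(proj(s,[q["position"],[.6275,-.159,.01]]),onz(s,391,260,.0),onz(s,391,260,.02)); t=shot("top"); print(proj(t,q["position"]))
print(onz(s,391,260,.05))
for z in(.03,.05,.07,.1): print(proj(s,[.626,-.158,z]))
```

```text
t 6.42 p [ 0.6261 -0.1581  0.0015] gap -0.001 F [0.  0.2 0.5]
[[389.09254625 270.79531392]
 [390.17612915 267.61734601]] [ 0.66145663 -0.14525778  0.        ] [ 0.63965687 -0.15374043  0.02      ]
[[404.5661879  227.23536751]]
[ 0.60695723 -0.16646441  0.05      ]
[[390.41787637 260.72698979]]
[[391.42946156 253.42229391]]
[[392.46913995 245.91473588]]
[[394.08394677 234.25415325]]
```

Run:
```python
from act import *
q=st(); p=q["position"]
try:
    print(env.movel([p[0],p[1],-.035],velocity=.03,guard=6)); st()
except Exception as e: print(repr(e))
s=shot("scene"); crop(s,330,200,430,275,8,"g3t"); print(monitor.sense()["joints"].round(3))
```

```text
t 6.47 p [ 0.6261 -0.1581  0.0015] gap -0.002 F [-0.7  0.5  0.1]
True
 t 7.26 p [ 0.6261 -0.158  -0.0214] gap 0.0 F [-2.   0.4  5.9]
[-0.428  0.804  1.314 -0.     1.023 -0.401]
```

View pics/g3t.png

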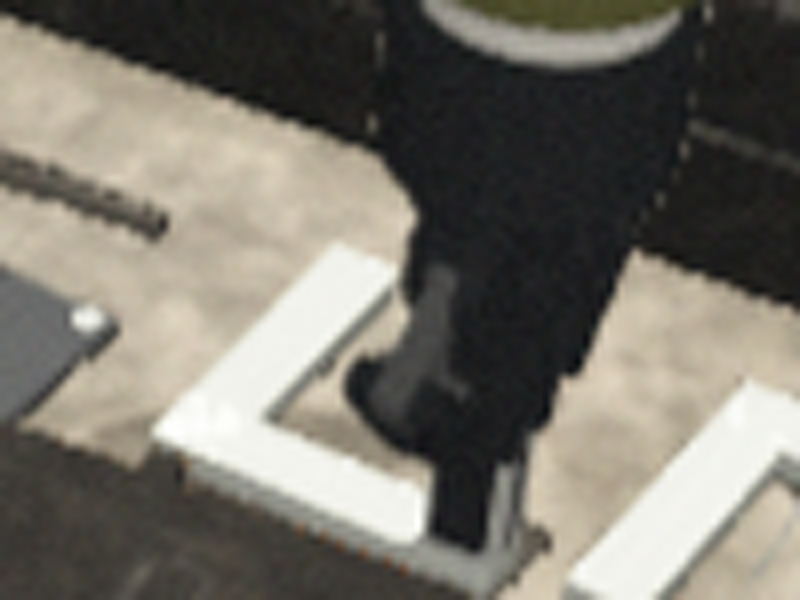

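Touching the packer's top at a reported z of −0.0214 shows that the real tips are about 31 mm higher than reported. I'll allow for that offset and regrip.

```bash
sed -i 's/^POST=.*/POST=np.array([.6076,.0262]); ZO=-.031/' act.py
python3 - <<'E'
from act import *
p=st()["position"]; a=-1.5986+np.pi/2; xy=p[:2]
env.movel([*xy,.03],velocity=.2); env.release(); 
env.movel([*xy,.012+ZO],velocity=.15)
print(env.movel([*xy,.002+ZO],velocity=.05,guard=10)); st()
env.close_gripper(100); st("closed")
s=shot("scene"); crop(s,330,200,430,275,8,"g3u")
E
```

```text
t 7.31 p [ 0.626  -0.1581 -0.0213] gap 0.003 F [-1.2  1.   5.8]
False
 t 9.32 p [ 0.626  -0.1581 -0.029 ] gap 1.001 F [-0.3 -0.4  0.1]
closed t 9.96 p [ 0.6262 -0.1582 -0.0284] gap 0.215 F [-1.2  1.   5.6]
```

View pics/g3u.png

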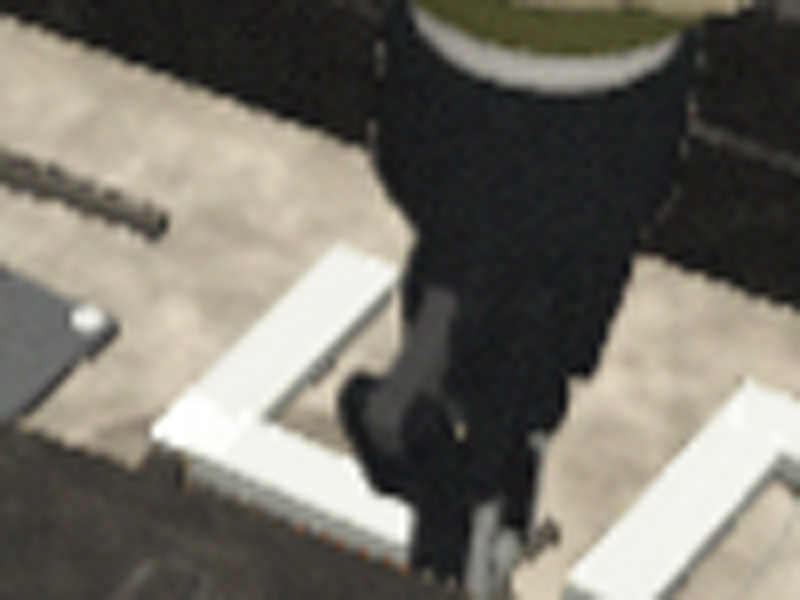

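```bash
cat >> act.py <<'E'
def carry(xy,a,hov=.145,zc=None):
    p=monitor.sense()["position"]; env.movel([p[0],p[1],hov+ZO],velocity=.25)
    st("lifted"); env.reach([*xy,hov+ZO],quat(a)); return st("over")
E
python3 - <<'E'
from act import *
q=place_pose(-np.pi/2); xy,_=grip_of(q,1); print(xy)
carry(xy,-1.5986+np.pi/2-(-np.pi/2)*0+0-(-1.5986+np.pi/2))  # jaw angle 0
t=save("top","c3");s=save("scene","c3s")
E
```

```text
[ 0.5814 -0.0296]
lifted t 10.73 p [ 0.6253 -0.1578  0.1119] gap 0.212 F [ 0.5 -0.  -2.8]
over t 11.33 p [ 0.5808 -0.0291  0.1128] gap 0.216 F [ 0.   0.1 -2.6]
```

View pics/c3.png

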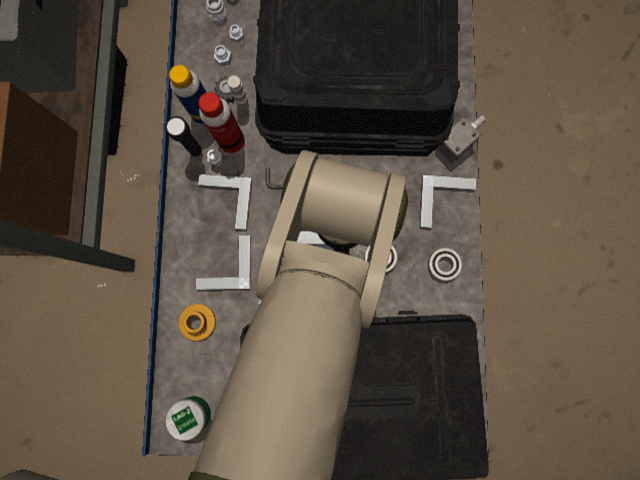

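View pics/c3s.png

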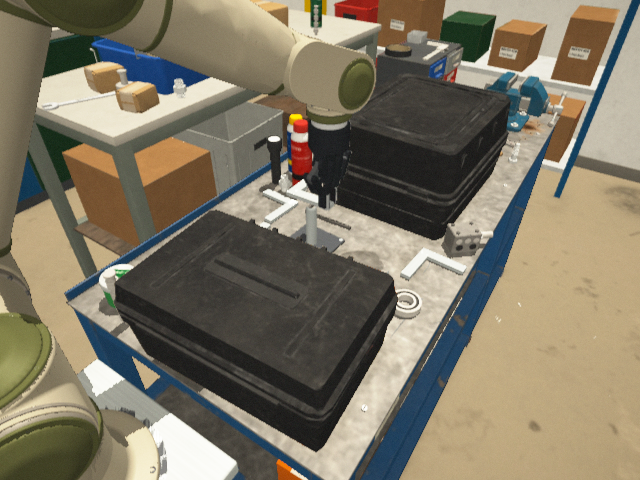

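```bash
cat >> act.py <<'E'
def overlay(n,pose,zs,name,roi,k=4):
    f=shot(n); x0,y0,x1,y1=roi
    im=cv2.resize(f["frame"][y0:y1,x0:x1,::-1],None,fx=k,fy=k,interpolation=cv2.INTER_CUBIC).copy()
    for z,c in zip(zs,((0,0,255),(255,0,0))):
        q=proj(f,np.c_[world(pose,L),np.full(6,z)]); cv2.polylines(im,[np.round((q-[x0,y0]+.5)*k).astype(np.int32)],True,c,1)
    cv2.imwrite(f"pics/{name}.png",im)
E
python3 - <<'E'
from act import *
p=monitor.sense()["position"]; q=place_pose(-np.pi/2); tip=p[2]-ZO; b=tip-.0025
overlay("scene",q,(b+.01,b),"o3",(240,140,400,260),5)
E
```

```text
(no output)
```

View pics/o3.png

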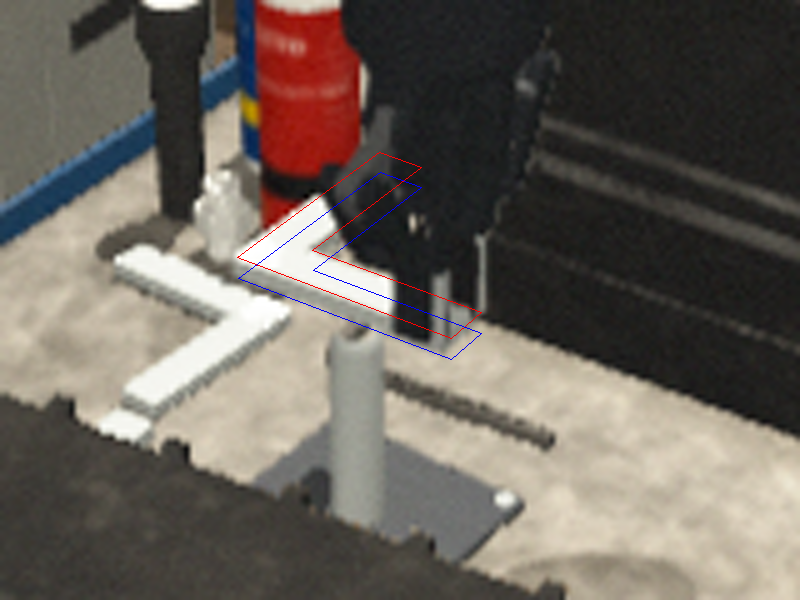

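```bash
cat >> act.py <<'E'
def lower(xy,ztip,guard=12,pre=.02):
    env.movel([*xy,ztip+pre+ZO],velocity=.15)
    hit=env.movel([*xy,ztip+ZO],velocity=.04,guard=guard); st(f"lowered hit={hit}"); return hit
def let_go(hov=.20):
    env.release(); p=st("open")["position"]; env.movel([p[0],p[1],hov+ZO],velocity=.3)
E
python3 - <<'E'
from act import *
q=place_pose(-np.pi/2); xy,_=grip_of(q,1)
lower(xy,.0085)
s=shot("scene"); crop(s,240,140,400,260,5,"l3")
E
```

```text
lowered hit=True t 12.93 p [ 0.5811 -0.0296 -0.0224] gap 0.216 F [-1.4  1.1  5.4]
```

View pics/l3.png

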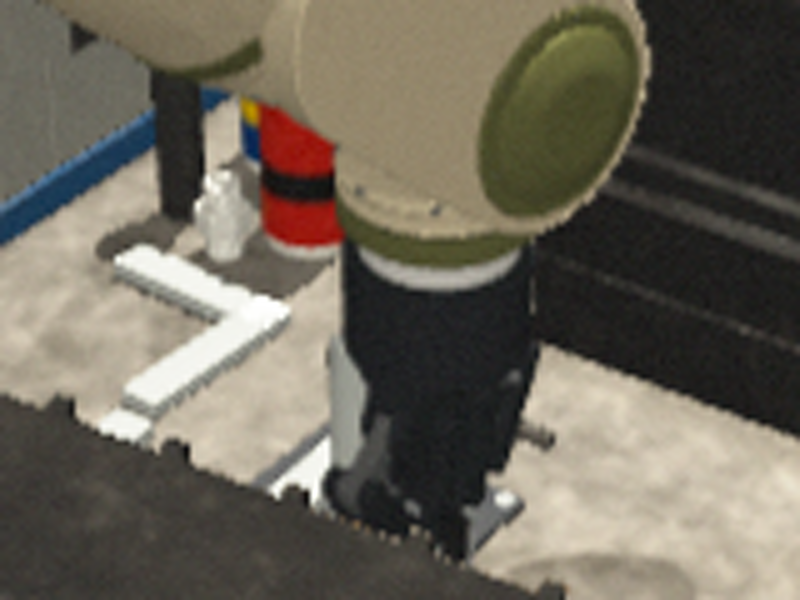

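Run:
```python
from act import *
let_go()
env.reach([.6305,.21,.2+ZO],quat(1.5113)); st()
t=save("top","a3"); p,c=fitL(t,place_pose(-np.pi/2),.006); print(p,c,place_pose(-np.pi/2)); crop(t,170,150,370,300,4,"a3c")
```

```text
open t 13.63 p [ 0.5805 -0.0295 -0.0232] gap 0.996 F [ 0.6  0.4 -0.2]
 t 15.46 p [0.6303 0.2091 0.1679] gap 0.999 F [-0.3  0.2  0.1]
[ 0.62183712  0.01100511 -1.56882474] 206.62196078431373 [ 0.6224      0.0114     -1.57079633]
```

View pics/a3.png

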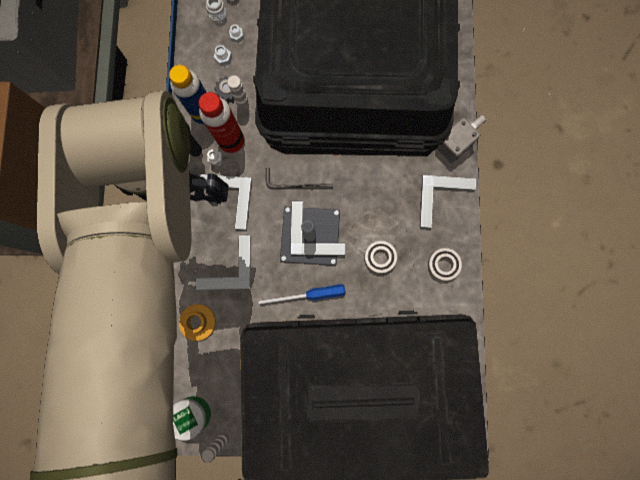

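```bash
cat >> act.py <<'E'
def do_pick(p,e,ztip=.002,f=0):
    xy,a=grip_of(p,e); a+=f
    env.reach([*xy,.10+ZO],quat(a)); env.movel([*xy,.016+ZO],velocity=.2)
    hit=env.movel([*xy,ztip+ZO],velocity=.06,guard=10); env.close_gripper(100); st(f"closed hit={hit}"); return xy,a
def do_place(p,e,yaw,layer,f=0,clr=.0012):
    q=place_pose(yaw,clr); xy,_=grip_of(q,e); a=EL[e][1]+yaw+f
    carry(xy,a); return q,xy
E
python3 - <<'E'
from act import *
P1=np.array([.6739,.2003,1.5113])
do_pick(P1,2)
t=save("top","g1")
q,xy=do_place(P1,2,np.pi/2,1)
p=monitor.sense()["position"]; b=p[2]-ZO-.0025
overlay("scene",q,(b+.01,b),"o1",(240,140,400,260),5); save("top","c1")
E
```

```text
closed hit=False t 17.61 p [ 0.6307  0.1619 -0.0284] gap 0.218 F [-1.6 -0.4  5.8]
lifted t 18.38 p [0.6297 0.1618 0.1118] gap 0.214 F [-0.4 -0.8 -2.7]
over t 19.13 p [5.517e-01 3.000e-04 1.133e-01] gap 0.216 F [ 0.2  0.  -2.4]
```

View pics/o1.png

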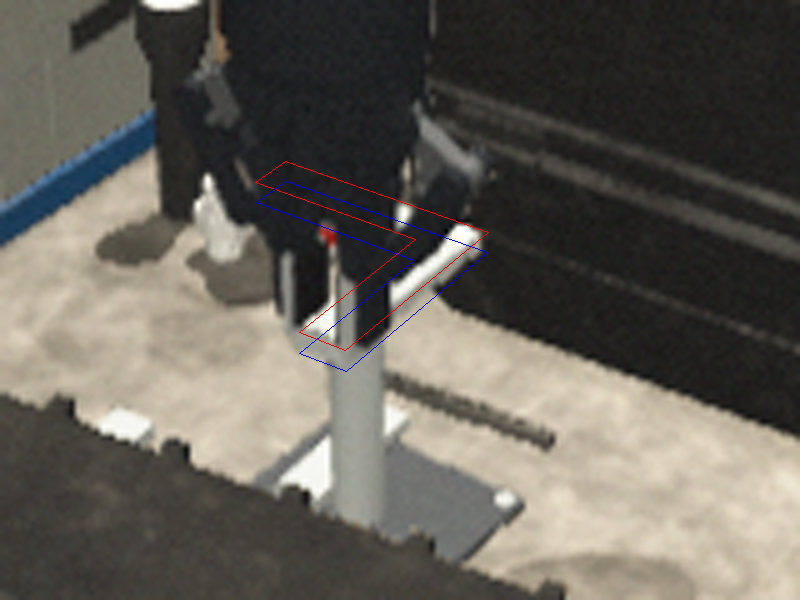

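View pics/c1.png

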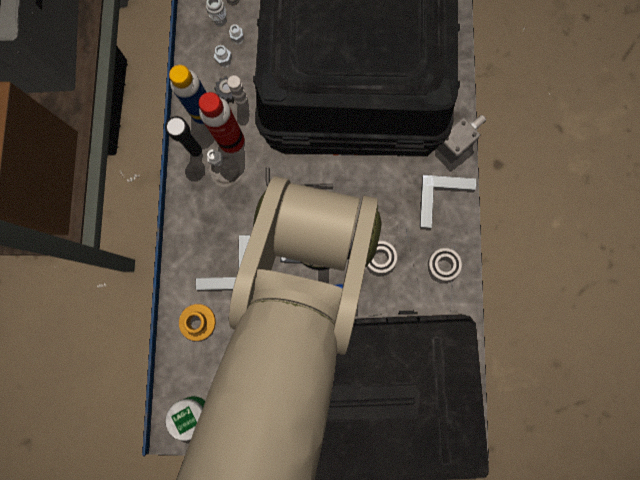

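Run:
```python
from act import *
q=place_pose(np.pi/2); xy,_=grip_of(q,2)
lower(xy,.0185); let_go()
env.reach([.5958,.30,.2+ZO],quat(1.593)); st()
t=save("top","a1"); crop(t,170,150,370,300,4,"a1c")
m=np.ones((480,640));p,c=fitL(t,q,.016); print(p,c,q); s=shot("scene"); crop(s,240,140,400,260,5,"a1s")
```

```text
lowered hit=True t 20.62 p [ 0.5515  0.     -0.0125] gap 0.219 F [-2.6 -0.6  8.8]
open t 21.28 p [ 5.507e-01  2.000e-04 -1.350e-02] gap 0.996 F [ 0.1 -0.2  0.3]
 t 23.2 p [0.5961 0.2987 0.1688] gap 1.001 F [-0.5  0.5  0.3]
[0.59191998 0.03921723 1.58316133] 261.18352941176465 [0.5928     0.041      1.57079633]
```

View pics/a1c.png

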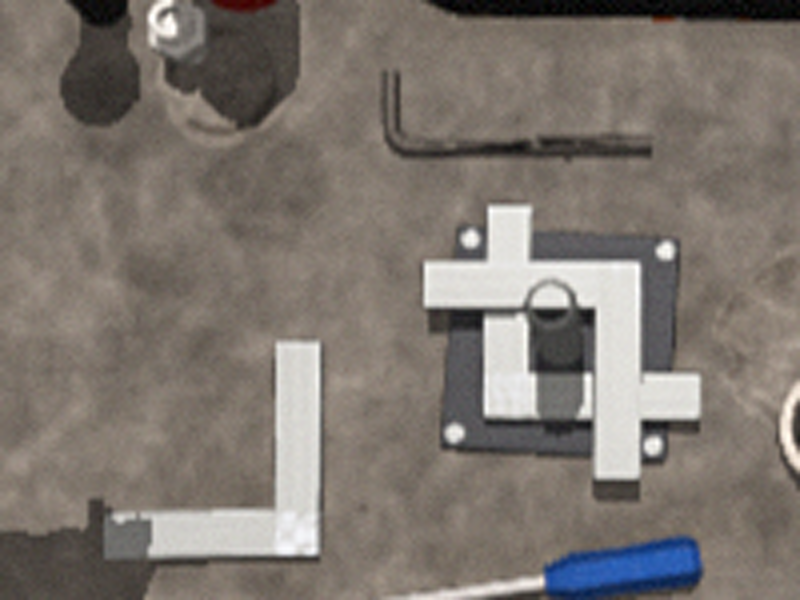

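View pics/a1s.png

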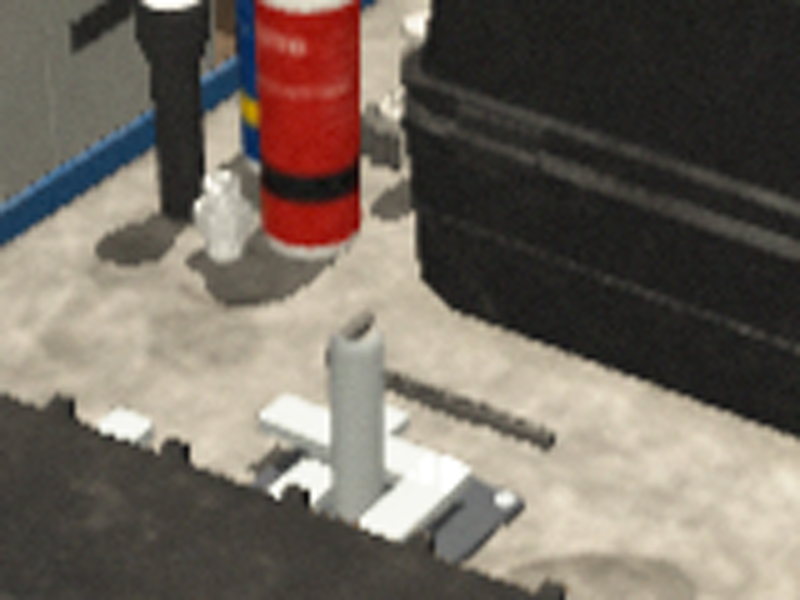

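Run:
```python
from act import *
t=shot("top")
w=np.array([onz(t,*px(x,y,4,170,150),.026)[:2] for x,y in((641,262),(424,262),(424,308),(594,308),(594,481),(641,481))]); print('P1 pile',kabsch(w),place_pose(np.pi/2))
P=np.array([.5539,.1937,.0224])
do_pick(P,1)
q,xy=do_place(P,1,-np.pi/2,2)
p=monitor.sense()["position"]; b=p[2]-ZO-.0025
overlay("scene",q,(b+.01,b),"o2",(240,140,400,260),5); save("top","c2")
```

```text
P1 pile (array([0.59090081, 0.03926351, 1.57799101]), np.float64(0.0006270240496416557)) [0.5928     0.041      1.57079633]
closed hit=False t 25.68 p [ 0.5961  0.1537 -0.0284] gap 0.212 F [-1.3  0.2  6.2]
lifted t 26.4 p [0.5951 0.1536 0.1121] gap 0.211 F [ 0.1 -0.1 -3.3]
over t 27.57 p [ 0.5811 -0.0291  0.1132] gap 0.214 F [ 0.2  0.4 -2.8]
```

View pics/o2.png

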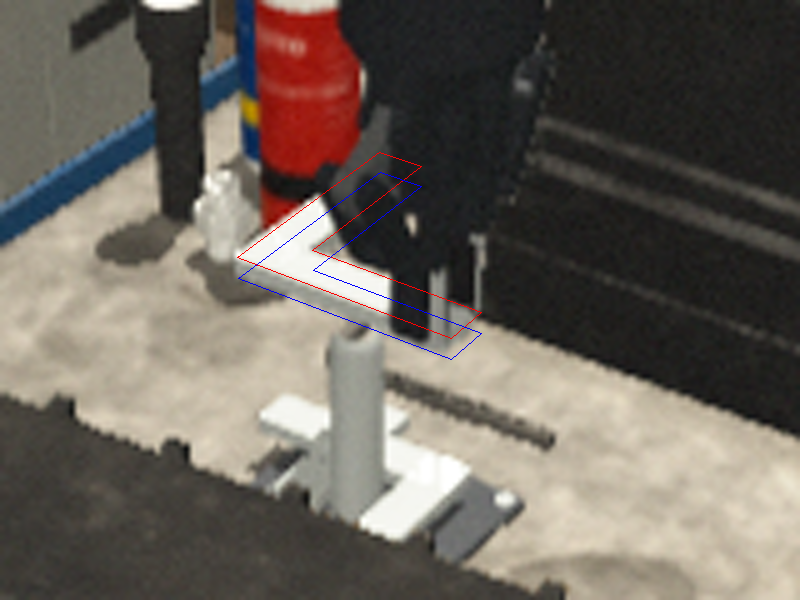

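View pics/c2.png

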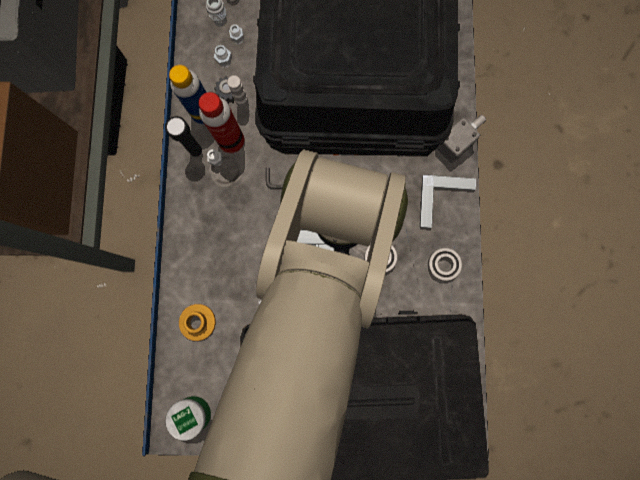

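Run:
```python
from act import *
q=place_pose(-np.pi/2); xy,_=grip_of(q,1)
lower(xy,.0285); let_go()
env.reach([.60,-.30,.2+ZO],quat(0)); st()
t=save("top","a2"); crop(t,230,150,390,300,4,"a2c")
s=shot("scene"); crop(s,240,140,400,260,5,"a2s")
```

```text
lowered hit=True t 29.02 p [ 0.5812 -0.0296 -0.0026] gap 0.214 F [-1.7  0.7  6.3]
open t 29.68 p [ 0.5806 -0.0296 -0.0035] gap 0.998 F [ 0.  -0.2  0.2]
 t 31.45 p [ 0.6003 -0.2986  0.1688] gap 0.998 F [0.9 1.  0.2]
```

View pics/a2.png

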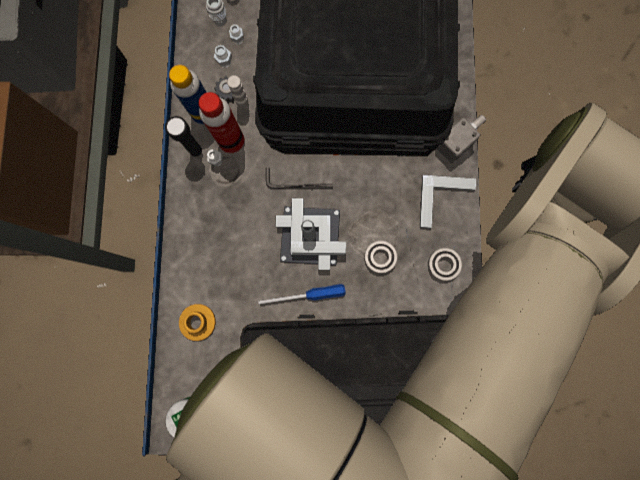

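View pics/a2c.png

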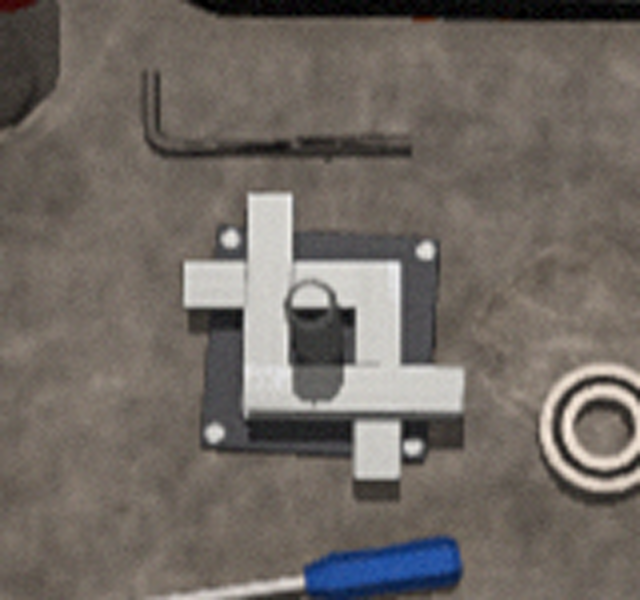

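View pics/a2s.png

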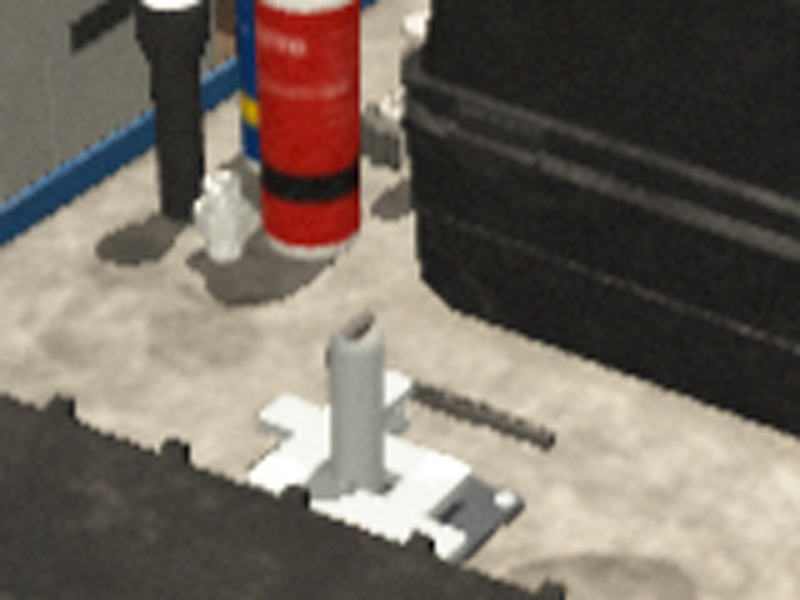

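Run:
```python
from act import *
t=shot("top")
w=np.array([onz(t,*px(x,y,4,230,150),.036)[:2] for x,y in((245,412),(248,194),(292,194),(292,366),(464,366),(464,412))]); print('P2 pile',kabsch(w),place_pose(-np.pi/2))
P,c=fitL(t,np.array([.6752,-.2416,3.0767]),0); print(P,c)
do_pick(P,1,f=-np.pi)
q,xy=do_place(P,1,np.pi/2,3,f=-np.pi)
p=monitor.sense()["position"]; b=p[2]-ZO-.0025
overlay("scene",q,(b+.01,b),"o4",(240,120,400,240),5); save("top","c4")
```

```text
P2 pile (array([0.60215102, 0.02916797, 1.55728678]), np.float64(0.08401780936336001)) [ 0.6224      0.0114     -1.57079633]
[ 0.6752 -0.2416  3.0767] 140.74588235294118
closed hit=False t 34.4 p [ 0.6371 -0.198  -0.0284] gap 0.215 F [-1.4  1.3  5.8]
lifted t 35.12 p [ 0.6362 -0.1976  0.1117] gap 0.219 F [-0.3 -0.2 -3.3]
over t 36.81 p [0.6338 0.0816 0.1136] gap 0.218 F [-0.4 -0.1 -3.5]
```

View pics/o4.png

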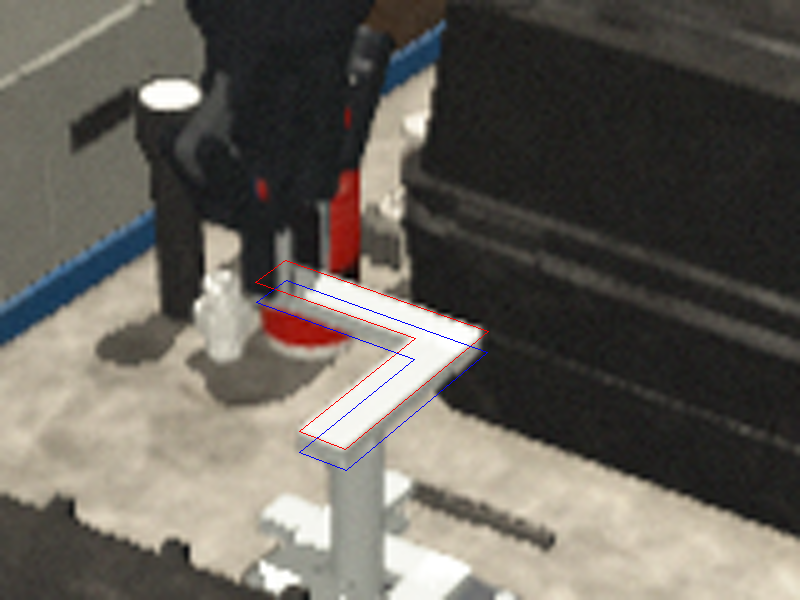

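View pics/c4.png

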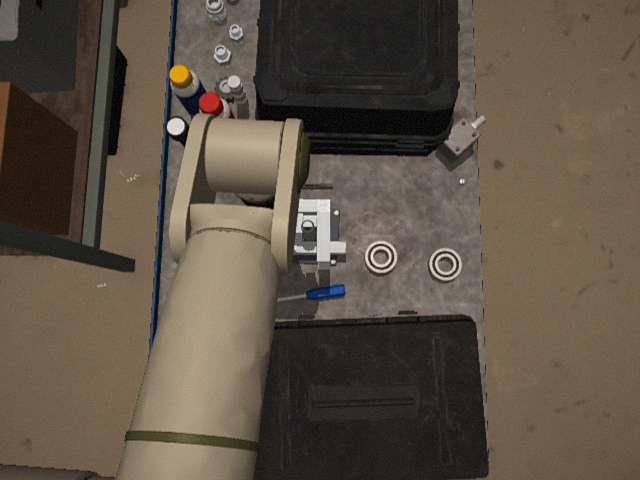

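Run:
```python
from act import *
q=place_pose(np.pi/2); xy,_=grip_of(q,1)
lower(xy,.0385); let_go(.24)
env.reach([.5,.36,.2+ZO],quat(np.pi/2)); st()
t=save("top","a4"); crop(t,160,190,360,340,4,"a4c")
s=shot("scene"); crop(s,240,140,400,260,5,"a4s")
```

```text
lowered hit=True t 38.19 p [0.6335 0.0821 0.0074] gap 0.214 F [-2.1 -0.1  5. ]
open t 38.85 p [0.633  0.0822 0.0064] gap 1.0 F [-0.1 -1.1 -0. ]
 t 40.86 p [0.5004 0.3593 0.1685] gap 0.999 F [ 0.3 -0.2 -0.3]
```

View pics/a4c.png

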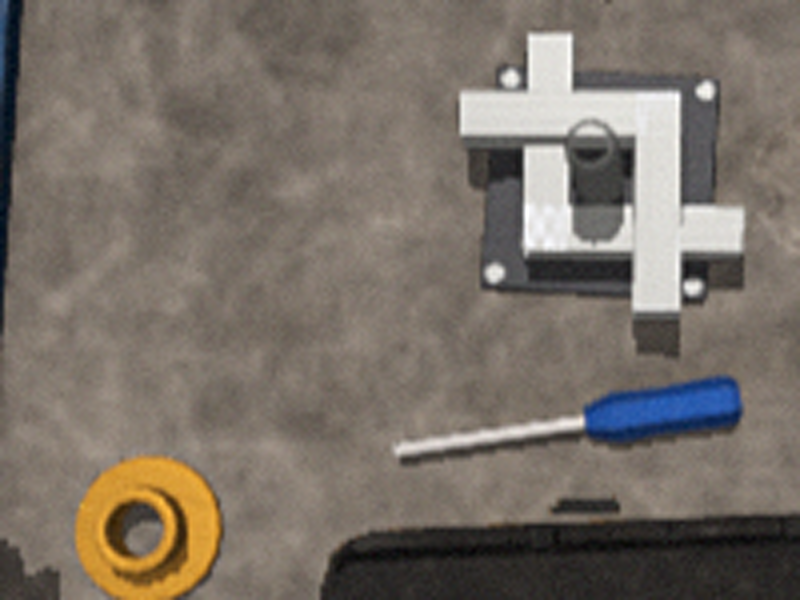

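View pics/a4s.png

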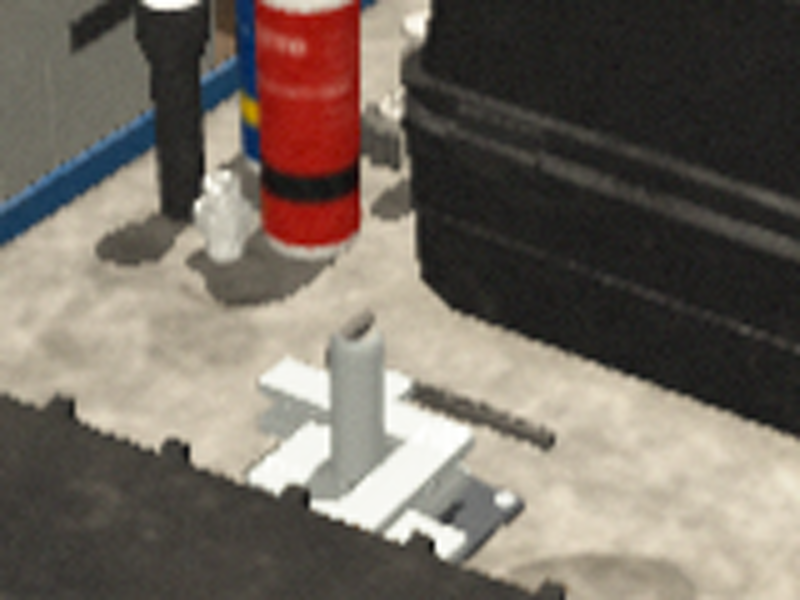

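```bash
cat >> act.py <<'E'
def sleeve_c(t):
    hsv=cv2.cvtColor(t["frame"],cv2.COLOR_RGB2HSV); m=((hsv[...,0]>12)&(hsv[...,0]<28)&(hsv[...,1]>140)).astype(np.uint8)
    m[:, :175]=0;m[:280]=0;m[370:]=0; m[:,240:]=0
    c=max(cv2.findContours(m,cv2.RETR_EXTERNAL,cv2.CHAIN_APPROX_NONE)[0],key=cv2.contourArea); return cv2.fitEllipse(cv2.convexHull(c))
def ring_c(t,u,v,r=26):
    u,v=int(u),int(v);x0,y0=u-r,v-r
    g=cv2.resize(t["frame"][y0:v+r,x0:u+r],None,fx=4,fy=4,interpolation=cv2.INTER_CUBIC).min(2)
    m=(g>150).astype(np.uint8); cs=[c for c in cv2.findContours(m,cv2.RETR_EXTERNAL,cv2.CHAIN_APPROX_NONE)[0]]
    c=max(cs,key=lambda c:cv2.contourArea(cv2.convexHull(c))); (a,b),ax,an=cv2.fitEllipse(cv2.convexHull(c)); return px(a,b,4,x0,y0),np.array(ax)/4
E
python3 - <<'E'
from act import *
t=shot("top")
w=np.array([onz(t,*px(x,y,4,160,190),.046)[:2] for x,y in((680,91),(460,91),(460,137),(634,137),(634,313),(680,313))]); pp=min(kabsch(w),kabsch(w[[0,5,4,3,2,1]]),key=lambda r:r[1]); print('P4 pile',pp,place_pose(np.pi/2)); print('notch',pp[0][:2]+rot(pp[0][2])@[-.016,-.016]-POST)
e=sleeve_c(t); print(e,onz(t,*e[0],.006))
print('tube top',onz(t,*px(145,531,4,160,190),.03))
for u,v in((381,257),(445,264)): c,ax=ring_c(t,u,v); print(c,ax,onz(t,*c,.0155))
crop(t,170,290,230,350,10,"sl")
E
```

```text
P4 pile (array([0.59235844, 0.03905755, 1.57869715]), np.float64(0.0006191120175214598)) [0.5928     0.041      1.57079633]
notch [ 0.00088435 -0.00301554]
((196.68115234375, 322.0371398925781), (36.08469009399414, 37.27396774291992), 38.8077507019043) [0.43845744 0.23903253 0.006     ]
tube top [0.43812717 0.23391978 0.03      ]
(380.535551071167, 256.1496829986572) [31.77541161 32.4112854 ] [ 0.56701384 -0.10966804  0.0155    ]
(445.1847915649414, 263.67227363586426) [31.60540199 32.58277512] [ 0.55385656 -0.23210879  0.0155    ]
```

View pics/sl.png

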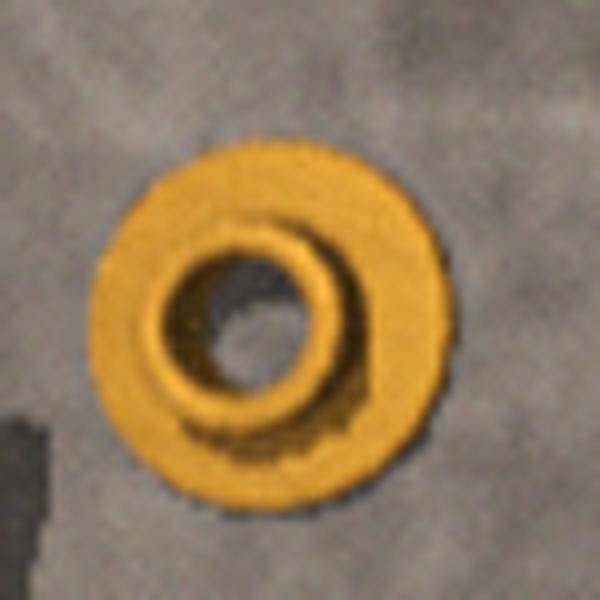

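```bash
sed -i 's/^POST=.*/POST=np.array([.6076,.0262]); ZO=-.031; PR=np.array([.608,.027])/' act.py
python3 - <<'E'
from act import *
xy=np.array([.4384,.2385]); a=np.pi/2
env.reach([*xy,.12+ZO],quat(a)); env.movel([*xy,.03+ZO],velocity=.2)
print(env.movel([*xy,.0105+ZO],velocity=.05,guard=8)); env.close_gripper(80); st("closed")
p=monitor.sense()["position"]
env.movel([p[0],p[1],.20+ZO],velocity=.25); st("up")
env.reach([*PR,.15+ZO],quat(a)); st("over")
s=save("scene","cs"); crop(s,240,100,400,220,5,"csc"); t=save("top","cst")
E
```

```text
False
closed t 43.33 p [ 0.4387  0.2387 -0.0197] gap 0.465 F [-2.8 -0.5  9. ]
up t 44.24 p [0.438  0.2384 0.1675] gap 0.466 F [-0.1 -0.5 -2.3]
over t 45.31 p [0.6076 0.0283 0.1191] gap 0.465 F [-1.   0.7 -1.4]
```

View pics/csc.png

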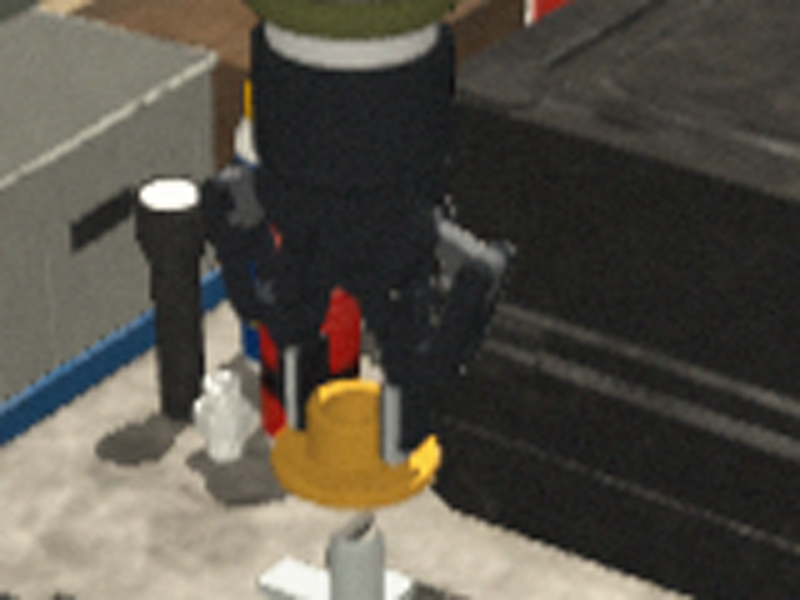

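View pics/cst.png

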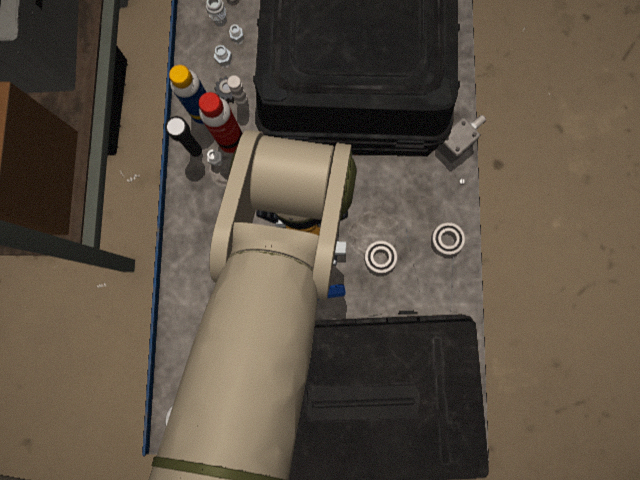

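Run:
```python
from act import *
env.movel([*PR,.122+ZO],velocity=.1); st()
hit=env.movel([*PR,.058+ZO],velocity=.05,guard=10); st(f"hit {hit}")
s=shot("scene"); crop(s,240,100,400,220,5,"ls")
```

```text
t 45.84 p [0.608  0.0274 0.0912] gap 0.465 F [ 0.1 -0.4 -0.9]
hit False t 47.27 p [0.6082 0.027  0.0273] gap 0.464 F [-0.   0.5 -1.7]
```

View pics/ls.png

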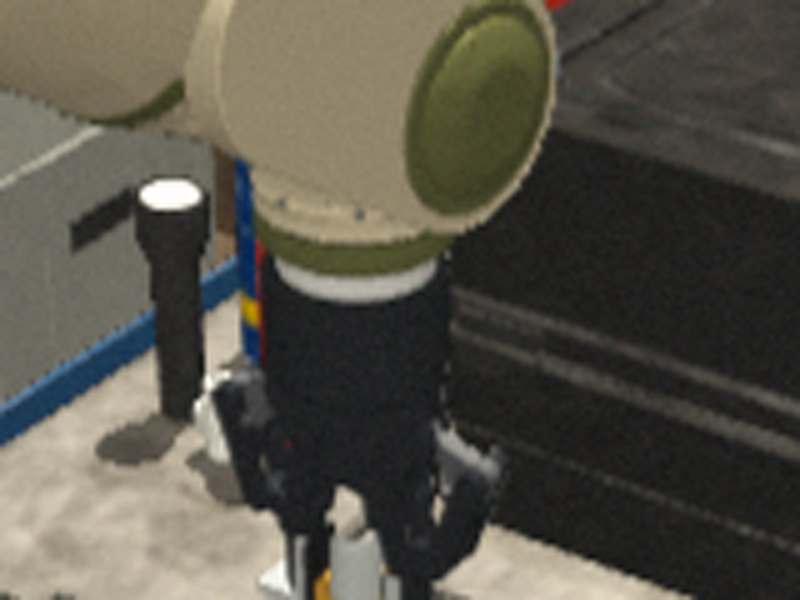

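Run:
```python
from act import *
hit=env.movel([*PR,.053+ZO],velocity=.03,guard=6); p=st(f"hit {hit}")["position"]
env.release(); st("open"); env.movel([p[0],p[1],.2+ZO],velocity=.3)
env.reach([.55,-.33,.2+ZO],quat(np.pi/2)); st()
t=save("top","as"); crop(t,260,170,380,290,5,"asc")
s=shot("scene"); crop(s,240,140,400,260,5,"ass")
for u,v in((381,257),(448,239)): c,ax=ring_c(t,u,v); print(c,ax,onz(t,*c,.0155))
```

```text
hit True t 47.53 p [0.6089 0.0267 0.0264] gap 0.464 F [-3.   0.5  8.3]
open t 48.05 p [0.6083 0.0268 0.0249] gap 0.997 F [-0.  -1.  -0.2]
 t 50.04 p [ 0.5506 -0.3288  0.1689] gap 1.003 F [ 0.3 -0.   0.6]
(380.5446376800537, 256.15423011779785) [31.67013931 32.26418304] [ 0.56700527 -0.1096853   0.0155    ]
(448.42977714538574, 237.92996406555176) [31.1339283  32.12896347] [ 0.60344215 -0.23951967  0.0155    ]
```

View pics/as.png

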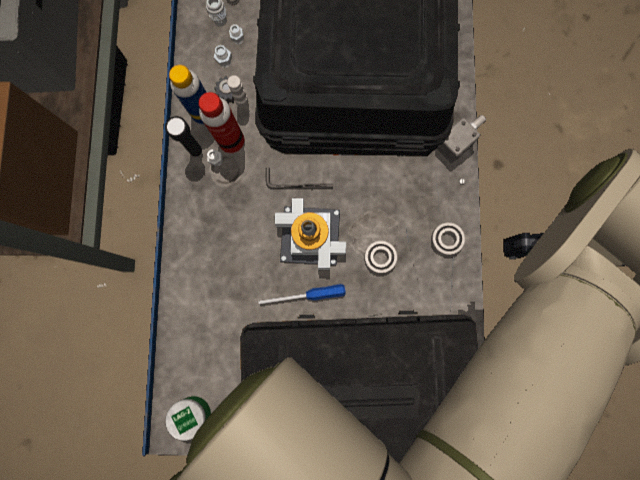

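View pics/asc.png

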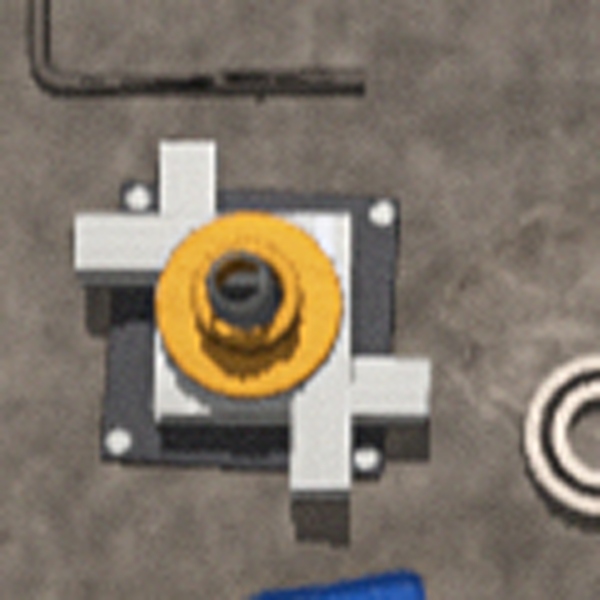

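View pics/ass.png

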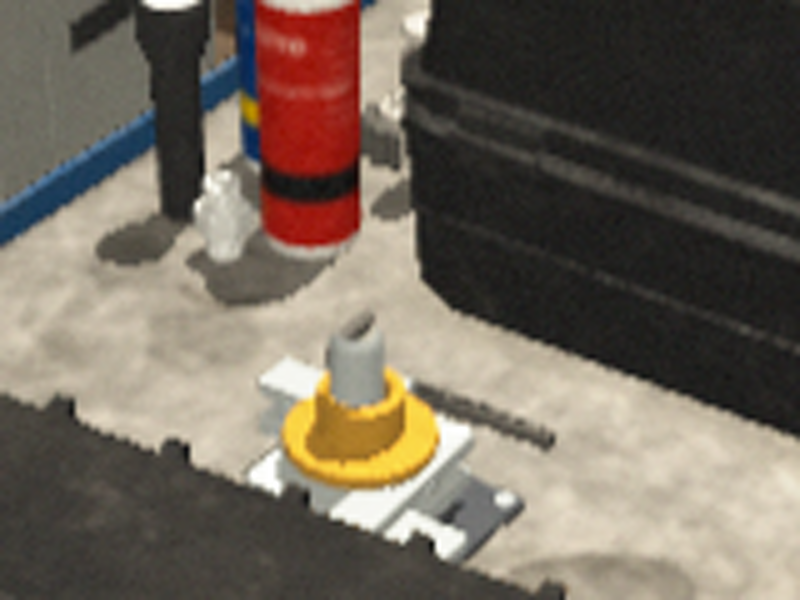

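```bash
cat >> act.py <<'E'
def bearing(u,v,name,zdrop):
    a=np.pi/2
    t=shot("top"); c,ax=ring_c(t,u,v); xy=onz(t,*c,.0155)[:2]+[.0004,.0006]; print(c,ax,xy)
    env.reach([*xy,.10+ZO],quat(a)); env.movel([*xy,.02+ZO],velocity=.2)
    h=env.movel([*xy,.0+ZO],velocity=.05,guard=8); env.close_gripper(80); p=st(f"closed {h}")["position"]
    env.movel([p[0],p[1],.17+ZO],velocity=.25); st("up")
    env.reach([*PR,.15+ZO],quat(a)); st("over")
    s=shot("scene"); crop(s,240,100,400,220,5,name)
E
python3 - <<'E'
from act import *
s=shot("scene");t=shot("top"); print(tri(t,(445.18,263.67),s,px(525,388,3,230,170)))
bearing(448,238,"b2",0)
E
```

```text
(array([ 0.55196118, -0.22877414,  0.02137836]), np.float64(0.0045576113056431805))
(448.4111862182617, 237.92470741271973) [31.13301468 32.13460541] [ 0.60385201 -0.23888452]
closed False t 52.39 p [ 0.6044 -0.2391 -0.0294] gap 0.711 F [-2.   1.9  9.1]
up t 53.23 p [ 0.6036 -0.2386  0.137 ] gap 0.708 F [-0.1  0.9 -2.7]
over t 54.27 p [0.6082 0.0257 0.1188] gap 0.709 F [ 0.1 -0.3 -2.1]
```

View pics/b2.png

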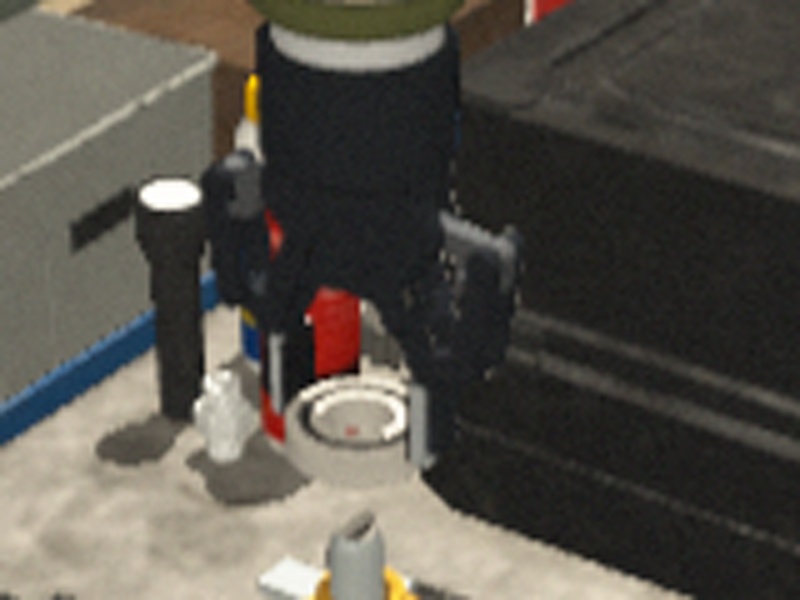

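```bash
cat >> act.py <<'E'
def seat(ztop,name):
    env.movel([*PR,.116+ZO],velocity=.1); st()
    h=env.movel([*PR,ztop+.004+ZO],velocity=.04,guard=10); st(f"down {h}")
    if h: return
    h=env.movel([*PR,ztop-.004+ZO],velocity=.03,guard=6); p=st(f"touch {h}")["position"]
    env.release(); st("open"); env.movel([p[0],p[1],.2+ZO],velocity=.3)
    env.reach([.567,-.2,.2+ZO],quat(np.pi/2)); 
    t=save("top",name); crop(t,260,170,380,290,5,name+"c"); s=shot("scene"); crop(s,240,140,400,260,5,name+"s"); st()
E
python3 - <<'E'
from act import *
seat(.0776,"ab2")
E
```

```text
t 54.81 p [0.6082 0.0265 0.0852] gap 0.706 F [-1.5 -0.7 -1.7]
down False t 55.82 p [0.6082 0.027  0.0509] gap 0.706 F [ 0.4 -0.1 -1.6]
touch True t 56.08 p [0.6087 0.0269 0.0466] gap 0.707 F [-1.5 -0.5  5.3]
open t 56.45 p [0.608  0.027  0.0454] gap 0.998 F [0.6 0.3 0.1]
 t 58.02 p [ 0.5675 -0.1984  0.1688] gap 1.001 F [-1.1  0.2 -0.3]
```

View pics/ab2.png

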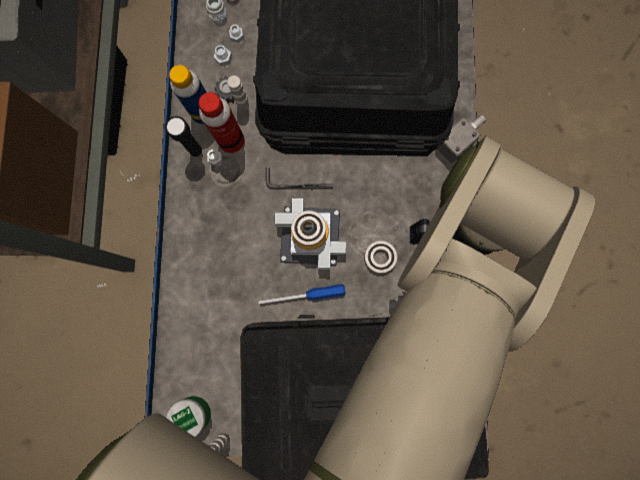

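View pics/ab2s.png

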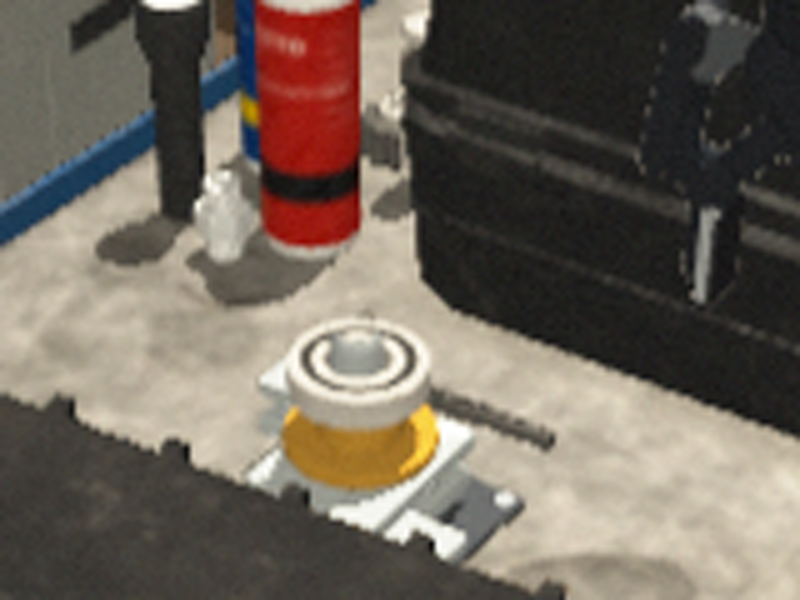

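Run:
```python
from act import *
bearing(381,257,"b1",0)
```

```text
(380.55211639404297, 256.1968002319336) [31.38405609 31.96430206] [ 0.5673236  -0.10909912]
closed False t 60.14 p [ 0.5677 -0.1092 -0.0295] gap 0.711 F [-5.3  2.1 12.1]
up t 60.98 p [ 0.5669 -0.1088  0.1374] gap 0.708 F [-0.8  1.1 -2.7]
over t 61.6 p [0.6075 0.0275 0.1176] gap 0.711 F [-0.8 -0.3 -1.9]
```

View pics/b1.png

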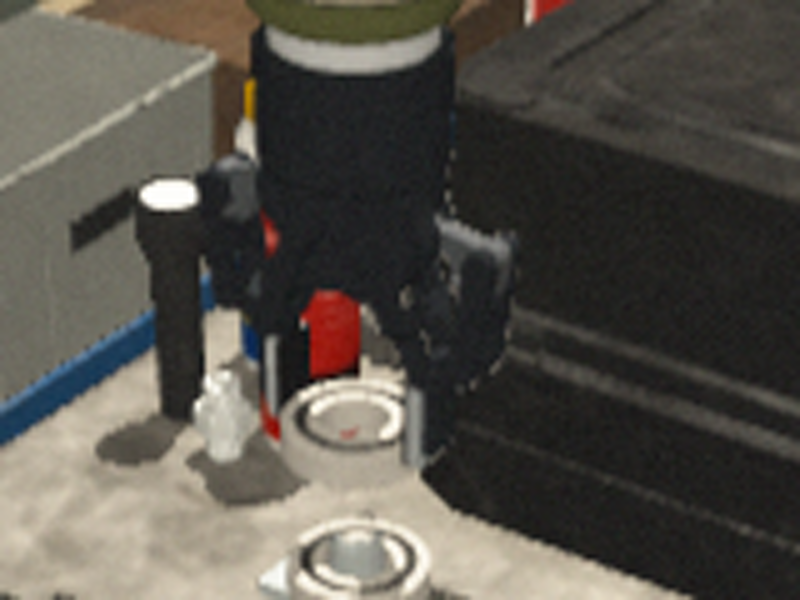

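Run:
```python
from act import *
seat(.0936,"ab1")
```

```text
t 62.14 p [0.6081 0.0265 0.0852] gap 0.707 F [-0.8  0.3 -1.4]
down False t 62.75 p [0.6081 0.027  0.0666] gap 0.714 F [ 0.1  0.4 -2.8]
touch True t 63.01 p [0.6089 0.0269 0.0626] gap 0.709 F [-1.1  1.   5.8]
open t 63.38 p [0.608  0.027  0.0613] gap 1.0 F [-0.6  0.7 -0.4]
 t 64.91 p [ 0.5675 -0.1984  0.1688] gap 1.006 F [-0.4 -0.1  0.7]
```

View pics/ab1c.png

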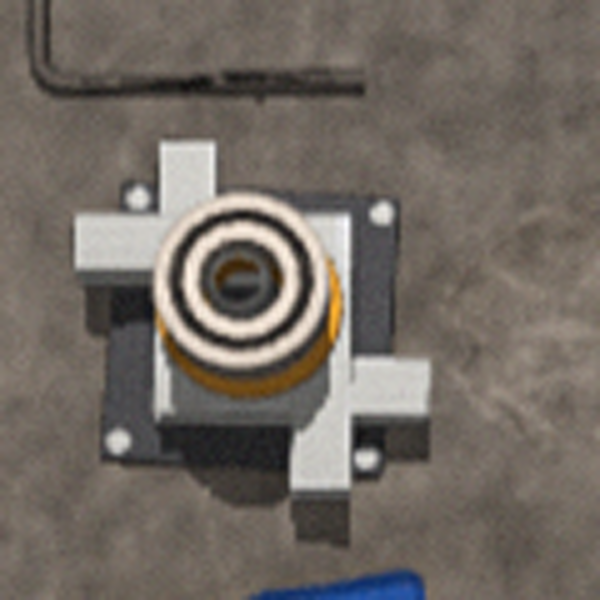

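View pics/ab1s.png

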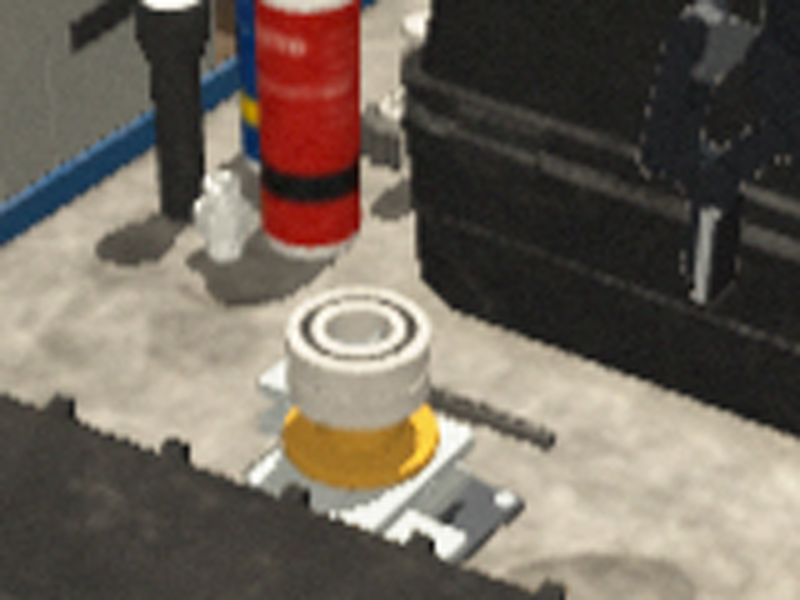

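Run:
```python
from act import *
t=shot("top"); c,ax=ring_c(t,308,226,20); print(onz(t,*px(242,281,5,260,170),.108),POST); job.hand_in(); st()
```

```text
[0.60741085 0.02492448 0.108     ] [0.6076 0.0262]
the job is handed in; nothing more can be done
the job is handed in; nothing more can be done
```

I finished the job and handed it in after about 65 s of robot time. I put all four L-packers on the foot plate in one pile, each turned half a turn from the one below. The flanged sleeve went over the stud onto the packers, and both bearings went on top of it.

**Last checks:**
- **Level and seated:** in both camera views the stack looks level and fully home. Each part touched at the expected height.
- **Centring:** the top bearing reads about 1.3 mm from the stud axis (limit 6 mm). The top packer's notch reads about 3 mm off (limit 12 mm).
- **Bystanders:** the arm did not touch the screwdriver, hex key or pipe nipple, and they appear unmoved. The gripper was open and well away from the stack at hand-in.

**What failed or disagreed:**
- **First grasp missed:** the first grasp closed on nothing. The real fingertips sit about 31 mm higher than the reported tool point. I found this by touching a packer's top and corrected every later move for it.
- **Bearing moved:** one bearing was knocked about 5 cm aside during the run. I measured it again before picking it up.
- **Height readings:** some two-view heights came out several mm high, with the stud top reading 113 mm instead of 106 mm and a bearing top 21 mm instead of 16 mm. I used the heights you gave and felt for contact with the force guard.
- **Packer positions:** the packers read up to about 2 mm from where I aimed them.
- **Third packer:** my position reading for it came out wrong because I entered its corners in the wrong order, so I checked that one by picture only.

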